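# Tap the bearing cup home in the sloping housing

### The arm

A 6-joint arm with a two-finger parallel gripper is mounted at the origin on the work surface. World frame = base frame: x ahead of the robot, y to its left, z up, the work surface at z = 0. Lengths are in m, angles in degrees, forces in N, time in s.
With the tool pointing down it reaches from about 0.3 to 0.75 m from the base axis. Payload 8.5 kg.
Tool frame: the origin (TCP) lies on the centre line of the jaws, within the pads' length; the fingertips stand 14 mm ahead of it and the grasp point (between the pads) lies 5 mm behind it; z points along the fingers, y is the direction in which the jaws open and shut (so a half turn about z gives the same grasp; the last joint's range is limited). The gripper opens to 85 mm and grips with 20 to 120 N. Pads are 22 mm wide; open, the fingers measure 114 mm over their backs; the gripper's body (76 mm by 85 mm) begins 54 mm behind the grasp point. The pads swing forward as they close: fully open they stand 13 mm farther back than shut.
Start: joints at [-85.273, 21.807, 74.336, -0, 83.858, -12.336], TCP at [0.161, -0.526, 0.245] pointing down, gripper open.
Joint ranges: [-178.18, 178.18], [-50.72, 133.34], [12.68, 142.11], [-81.47, 261.47], [9.98, 163.14], [-165.26, 165.26]. Speed limits (degrees/s): [136.94, 136.94, 180, 180, 180, 180].

### API

Orientations are given as a 3x3 rotation matrix whose columns are the frame's x, y, z axes.
In Python, from rig import env, optics, order, finder gives the robot as it stands.
- The arm moves only by the tool play_rows, never from a script. Its argument "commands" is a list of rows, each an object of numbers: "grip": the closure, from -1 (fully open) to 1 (shut); "x", "y", "z": the shift along the tool's x, y, z in m; "rx", "ry", "rz": the turn, a rotation vector about the tool's x, y, z in rad. A call has 1 to 12 rows; each row shifts and turns the commanded pose from where the row before left it, along the tool's axes as they then stand; what a row does not reach is not made up. A row lasts 1/8 s, in which the tool goes at most 62.5 mm and 10.7 degrees, less where a joint would pass 70% of its speed; a pose out of reach is approached as far as the arm can. A call is refused whole if a number of a shift passes 0.0625 or a number of a turn 0.188, either way. A call with a gripper value outside its range is refused whole. The fingers move at their own pace and stop on an object; "squeeze" is the grip in N (left out, the last holds). Time passes only in rows, so rows that do not move let the fingers close. It gives the time, the measured TCP pose, the force and the opening at its end, in the units of the state.
- env.observe(): the state, without advancing time (a new reading comes with each control period).
- optics.get_image(name): name is "scene" or "top"; returns a dict with "color" (480x640x3 uint8, blue, green, red), "range_z" (480x640 float32, m along the optical axis (not along the pixel's ray), 0 where there is no reading), "fov_y" (degrees; the focal length in pixels is half the picture's height over the tangent of half this angle, whatever the lens; pixels are square), "cx", "cy" (the principal point, pixels), "cam_to_world" (4x4, takes a point from camera to world coordinates). Camera axes: x right, y down, z forward; pixel columns grow to the right and rows downward; lengths in m; the calibration is good to about 2 mm. A picture is of the moment at which its call begins.
- order.close_job(): hands the job in, once; it reports no verdict.
Trained networks look in the newest picture that a camera, given by its name, has taken for a name from the list of things; names that differ only in an ending like _2 or _b are one class to them, and where a whole thing is asked for, a point or a joint stands for the part that bears it (a point fixed in the world has none). Each returns a list of dicts, best first, with "conf" (0 to 1); they miss things now and then, are a little off and sometimes report something else, mostly with a low value. They report only what shows in the picture. A call takes as long as a camera call. They do not tell look-alikes from the thing itself.
- finder.boxes_of(camera, thing): "point" ([x, y, z] in m, in world coordinates, good to about 4 mm: the middle of the surface that is visible of it).
The state is a dict: "time_s": time; "q": joint angles; "qvel": joint speeds; "joint_efforts": joint torques, N m; "position": TCP position; "tool_rot": TCP orientation; "ft_force": force on the tool from outside, world axes, zero at the start; "wrist_torque": the same for the moment, N m; "grip_width": finger opening in m.
Only numpy, scipy, OpenCV 4.12 (cv2) and the standard library are available. Lean on these libraries where they do the work, as an engineer would, in place of code of your own. Each camera call takes 0.05 s, during which the arm holds its last target.

### The job

Take the drift from its stand and, with the drift in line with the sloping bore, tap the bearing cup into the housing by pressing lightly and alternately around its rim, so that it goes in square and never leans more than about 6 degrees in the bore, until its flange sits flat on the housing all round. Touch the cup only with the drift, hang the drift back in its stand, and leave everything else on the bench where it is.

Things in the scene. Friction and masses are not known exactly. Their poses are not given: they have to be found in the camera images.
- housing: bearing housing: a grey round casting, 144 across and 60 long, fixed on a metal sloping cradle, footprint about 215 x 165. Its flat end face leans 32 degrees from level, facing up and to the robot's right (-y; turned from there up to 28 degrees either way). Origin: on the table, 110 straight below the middle of the bore's mouth; z vertical, -x towards the low side of the face
- bore: the housing's bore, 100 across. Origin: middle of its mouth, in the plane of the end face, 110 above the table. z points out of the bore along its axis (32 degrees from vertical); x points up the slope of the face, y lies level along the face
- cup: bright steel flanged ring, started in the bore, at first 16 to 20 proud and leaning up to 4 degrees. Flange 120 across, 8 thick, hole 68: its flat top is a band 34 to 60 from the middle; 94 sleeve below, 30 long. Origin: middle of the flange's underside, z out of the bore. Home: flange's underside on the end face, so the origins of cup and bore coincide. Spoilt beyond 6 degrees of lean
- rim_low (a point): point on the flange's top, 46 from its middle, at the low side of the slope (-x side of the cup). All four rim points lie 8 above the flange's underside, so 8 over the bore's origin along the bore's z when home. 6 degrees of lean are about 9.5 of height difference between opposite rim points
- rim_high (a point): as rim_low, at the high side of the slope (+x of the cup). How the cup moves: a stiff fit that stays where it is left. Pressing one rim point takes about 4 N to start and about 4 N more per 10 mm/s; that point goes down, the middle half as much, and the opposite point stays about where it was, so the cup leans towards the pressed side
- rim_near (a point): as rim_low, at the +y side of the cup, the side nearer the robot
- rim_far (a point): as rim_low, at the -y side of the cup, the side farther from the robot
- drift: hand punch for tapping bearings in, about 0.2 kg, 163 long, round: white plastic shaft 24 across from its flat tip to 85, aluminium collar 42 across from 85 to 93, aluminium handle 28 across from 93 to 163. Origin: the tip; z from tip to handle. It hangs upright in the stand by its collar. The collar, below the fingers, keeps it from sliding up between them
- drift_mid (a point): middle of the drift's handle, 128 from its tip, on its axis: where to grip it (28 wide, any direction around). Axes as the drift
- stand: drift stand: an upright fixed grey plastic block, 80 x 80 x 100 tall, origin under its middle, with a vertical 32 hole right through its middle. It may be left or right of the housing
- stand_hole0 (a point): middle of the mouth of the stand's hole, 100 above the table. When the drift hangs in it, drift_mid is 43 above this point
- slide_box: loose orange plastic slide box, 150 x 110 x 34, origin under its middle; leave it alone
- slide_box_b: loose orange plastic slide box, 105 x 165 x 34, origin under its middle; leave it alone
- reagent_bottle: amber glass bottle with a blue cap, 60 across, 150 tall, origin under its middle; leave it alone
- powder_jar: white plastic jar, 84 across, 120 tall, origin under its middle; leave it alone
- staining_pot: open grey plastic pot, 72 across, 75 tall, origin under its middle; leave it alone
- spare_race: loose steel ring lying flat, 76 across, 18 high, origin under its middle; a spare, leave it alone
- spanner: open-ended spanner lying flat, 160 long; leave it alone
Not all that is in view belongs to the job. There is more than one size of the drift; the one meant has the size given above.

How it is judged (in metres and radians):
On the way, in this order (a step that is already met when the one before it is completed fails the run):
1. the drift is out of its stand (distance between drift_mid and stand_hole0 above 0.14 m), for 0.1 s.
2. the cup is home: at all four rim points the flange is within about 2 mm of the housing's face (z of each of rim_low, rim_high, rim_near, rim_far in the frame of bore below 0.0102 m), for 0.2 s.
At the end, for the whole second after the job is handed in: The cup is home and square: all four rim points within about 2 mm of their seated height (8 mm over the housing's face). The drift hangs upright in its stand (within 10 mm sideways, collar within 4 mm of the stand's top, tilt under 0.08 rad) and is at rest (all of step 2 and horizontal distance between drift_mid and stand_hole0 below 0.01 m and z of drift_mid in the frame of stand between 0.135 and 0.147 m and angle between drift's own z axis and vertical below 0.08 rad and linear speed of drift below 0.02 m/s); the robot touches nothing.
It fails at once if the cup leans more than 6 degrees (0.105 rad) in the bore (angle between the z axis of cup and the z axis of bore, either way round above 0.105 rad).
It fails at once if the fingers or the arm touch the cup (contact force between any of the fingers, the arm and cup above 1 N).
It fails at once if the drift hits the cup with more than 80 N (contact force between drift and cup above 80 N).
It fails at once if the drift presses on the cup while more than 12 degrees (0.21 rad) out of line with the bore (contact force between drift and cup above 2 N and angle between the z axis of drift and the z axis of bore, either way round above 0.21 rad).
It fails at once if a bystander is shoved by more than 30 mm (distance of any of slide_box, slide_box_b, reagent_bottle, powder_jar, staining_pot, spare_race, spanner from where it was at the start of the episode above 0.03 m).
It also fails if it takes over 58 s, if anything falls off the work surface, if the arm or the gripper's body presses on something with over 40 N, if the wrist force passes 120 N, or if a joint passes its speed limit or range.

## Working session

There is one attempt and no reset: what is moved stays moved. The work goes in short steps, Python scripts to look and compute and a tool call to move; the robot and the scene stay as the last step left them, time stands still between calls to the robot, and variables do not carry over. Pictures are saved under pics/ and viewed, and the job is handed in when it is done.

Besides the shell and the picture viewer there is one more tool, called after "Call:" by a JSON object that holds its "method" and its "body", one argument or row to a line. play_rows: Moves the arm, as the interface text tells. Its arguments: {"type":"object","properties":{"commands":{"type":"array"},"squeeze":{"type":"number"}},"required":["commands"]}

```bash
ls; mkdir -p pics; cat > h.py <<'E'
import numpy as np, cv2
from rig import env, optics, order, finder
def grab(n,fn=None):
    im=optics.get_image(n)
    if fn: cv2.imwrite('pics/'+fn,im['color'])
    return im
def cloud(im):
    h,w=im['range_z'].shape; f=h/2/np.tan(np.radians(im['fov_y'])/2)
    u,v=np.meshgrid(np.arange(w),np.arange(h)); z=im['range_z'].astype(float)
    p=np.stack([(u-im['cx'])/f*z,(v-im['cy'])/f*z,z],-1)
    T=np.array(im['cam_to_world']); P=p@T[:3,:3].T+T[:3,3]
    P[z==0]=np.nan
    return P
E
python3 - <<'E'
from h import *
for n in ['scene','top']:
    im=grab(n,n+'0.png'); np.save(n+'0.npy',cloud(im)); print(n,im['fov_y'],np.round(im['cam_to_world'],3).tolist())
    for t in ['housing','cup','drift','stand','slide_box','reagent_bottle','powder_jar','staining_pot','spare_race','spanner','drift_mid','stand_hole0']:
        print(t,[(np.round(d['point'],3).tolist(),round(d['conf'],2)) for d in finder.boxes_of(n,t)][:4])
s=env.observe(); print({k:np.round(v,3).tolist() for k,v in s.items()})
E
```

```text
pics
scene 51.632855057507825 [[-0.642, 0.497, -0.584, 1.091], [0.767, 0.407, -0.497, 0.482], [-0.01, -0.766, -0.642, 0.7], [0.0, 0.0, 0.0, 1.0]]
housing [([0.577, 0.053, 0.086], 0.57)]
cup [([0.558, -0.005, 0.132], 0.75)]
drift [([0.42, 0.196, 0.076], 0.78), ([0.495, 0.37, 0.073], 0.74), ([0.526, 0.272, 0.139], 0.67)]
stand [([0.541, 0.284, 0.071], 0.89)]
slide_box [([0.717, -0.259, 0.038], 0.93), ([0.536, -0.262, 0.033], 0.67)]
reagent_bottle [([0.761, 0.081, 0.091], 0.95)]
powder_jar [([0.746, 0.31, 0.097], 0.95), ([0.558, -0.004, 0.131], 0.72)]
staining_pot [([0.759, -0.104, 0.05], 0.67)]
spare_race [([0.399, 0.071, 0.012], 0.93), ([0.76, 0.081, 0.091], 0.31)]
spanner [([0.329, -0.167, 0.009], 0.68)]
drift_mid [([0.491, 0.367, 0.069], 0.86), ([0.428, 0.196, 0.075], 0.86), ([0.522, 0.27, 0.139], 0.62), ([0.56, -0.003, 0.13], 0.32)]
stand_hole0 [([0.533, 0.281, 0.072], 0.73)]
top 47.5376831327387 [[0.029, -0.99, 0.136, 0.426], [-0.999, -0.031, -0.008, 0.027], [0.012, -0.136, -0.991, 1.179], [0.0, 0.0, 0.0, 1.0]]
housing [([0.767, -0.115, 0.041], 0.72), ([0.548, -0.022, 0.133], 0.66
[... 405 characters left out ...]
.289, 0.118], 0.56)]
staining_pot [([0.732, 0.069, 0.099], 0.7), ([0.766, -0.116, 0.042], 0.64)]
spare_race [([0.394, 0.055, 0.015], 0.9)]
spanner [([0.369, -0.13, 0.009], 0.65)]
drift_mid [([0.511, 0.258, 0.157], 0.67), ([0.412, 0.188, 0.102], 0.64), ([0.734, 0.067, 0.102], 0.29)]
stand_hole0 []
{'time_s': 1.3, 'q': [-85.273, 21.805, 74.338, -0.001, 83.858, -12.334], 'qvel': [-0.098, -0.034, -0.042, 0.015, -0.092, -0.033], 'joint_efforts': [0.001, -44.833, -23.146, -0.0, 0.001, 0.0], 'position': [0.161, -0.526, 0.245], 'tool_rot': [[0.956, 0.293, -0.0], [0.293, -0.956, 0.0], [-0.0, -0.0, -1.0]], 'ft_force': [0.449, 0.956, -0.647], 'wrist_torque': [0.028, 0.011, -0.016], 'grip_width': 0.085}
```

View pics/scene0.png

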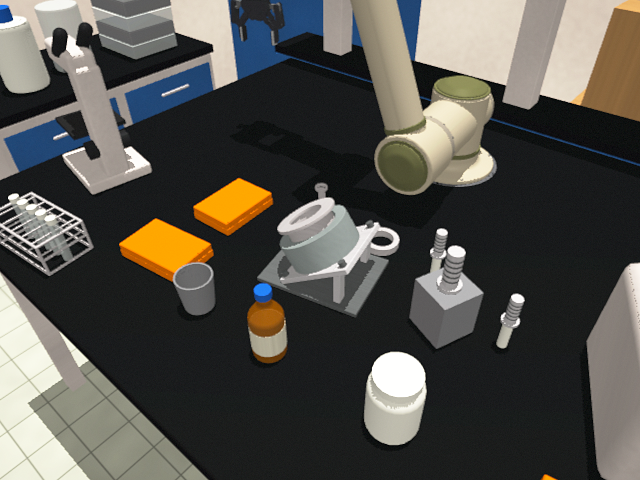

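View pics/top0.png

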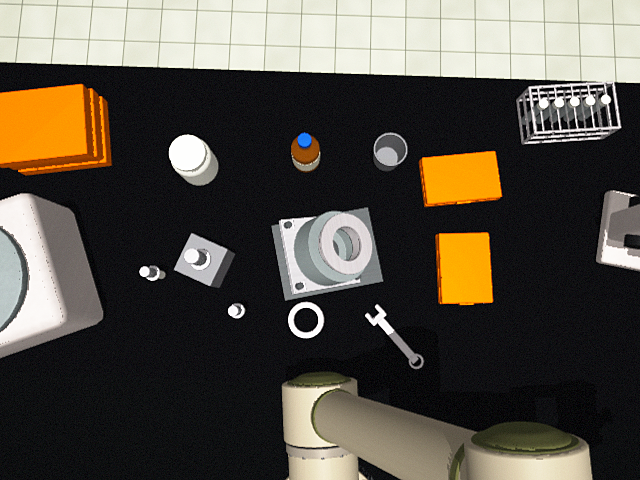

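```bash
cat > fit.py <<'E'
from h import *
from scipy.optimize import least_squares
Ps=[];Cs=[];S=[]
for n in ['scene','top']:
    P=np.load(n+'0.npy'); I=cv2.imread(f'pics/{n}0.png')
    m=np.isfinite(P[...,2])&(np.linalg.norm(P[...,:2]-[0.55,0.0],axis=-1)<0.13)&(P[...,2]>0.02)
    Ps.append(P[m]);Cs.append(I[m]);S.append(np.full(m.sum(),n=='top'))
P=np.vstack(Ps);S=np.hstack(S); np.save('P.npy',P);np.save('S.npy',S)
# RANSAC planes with tilt ~32
rng=np.random.default_rng(0)
def ransac(P,n=4000,tol=.0015,lo=24,hi=40):
    best=(0,)
    for _ in range(n):
        a,b,c=P[rng.choice(len(P),3,replace=False)]
        k=np.cross(b-a,c-a); l=np.linalg.norm(k)
        if l<1e-5: continue
        k/=l; k*=np.sign(k[2])
        t=np.degrees(np.arccos(k[2]))
        if not lo<t<hi or k[1]>0: continue
        m=abs((P-a)@k)<tol
        if m.sum()>best[0]: best=(m.sum(),k,m)
    return best
for s in (0,1,None):
    Q=P if s is None else P[S==s]
    Q=Q[Q[:,2]>.095]
    for i in range(2):
        c,k,m=ransac(Q)
        I=Q[m]; o=I.mean(0); k=np.linalg.svd(I-o)[2][2]; k*=np.sign(k[2])
        print(s,c,'mean',o.round(4),'n',k.round(4),'tilt',np.degrees(np.arccos(k[2])).round(2),'az',np.degrees(np.arctan2(k[1],k[0])).round(2),'rms',((I-o)@k).std().round(5))
        # extents
        Q=Q[~m]
E
python3 fit.py
```

```text
0 613 mean [ 0.5504 -0.0211  0.1349] n [ 0.0755 -0.5268  0.8466] tilt 32.15 az -81.84 rms 0.00051
0 552 mean [0.5574 0.0228 0.1277] n [ 0.1178 -0.5102  0.8519] tilt 31.58 az -77.0 rms 0.00064
1 1049 mean [ 0.5448 -0.0212  0.1349] n [ 0.0706 -0.5336  0.8428] tilt 32.57 az -82.47 rms 0.00081
1 643 mean [0.5323 0.0208 0.1292] n [ 0.1191 -0.5022  0.8565] tilt 31.07 az -76.66 rms 0.00083
None 1710 mean [ 0.5464 -0.0211  0.1352] n [ 0.0764 -0.5267  0.8466] tilt 32.16 az -81.75 rms 0.00074
None 1083 mean [0.5424 0.0203 0.1286] n [ 0.1173 -0.5147  0.8493] tilt 31.86 az -77.16 rms 0.00072
```

```bash
cat >> fit.py <<'E'
print('----')
n=np.array([np.sin(np.radians(32))*np.cos(np.radians(-77)),np.sin(np.radians(32))*np.sin(np.radians(-77)),np.cos(np.radians(32))])
Zb=n; Yb=np.cross([0,0,1.],n);Yb/=np.linalg.norm(Yb);Xb=np.cross(Yb,Zb)  # X up slope
R=np.stack([Xb,Yb,Zb],1); print(R.round(4).tolist())
# cylinder fit: points below face
def cyl(Q,r,c0):
    f=lambda c:(np.hypot(*((Q@R)[:,:2]-c).T)-r)
    return least_squares(f,c0,loss='soft_l1',f_scale=.001)
L=P@R
fo=np.array([0.5424,0.0203,0.1286])@n
c=(np.array([0.548,-0.005,0.115])@R)[:2]
for s in (0,1,None):
    q=P if s is None else P[S==s]; l=q@R
    cc=c.copy()
    for it in range(5):
        rr=np.hypot(*(l[:,:2]-cc).T)
        m=(l[:,2]<fo-.004)&(l[:,2]>fo-.056)&(abs(rr-.072)<.008-.001*it)
        cc=cyl(q[m],.072,cc).x
    o=R@np.array([cc[0],cc[1],0]); 
    o_face=o+n*fo; print(s,m.sum(),'bore from plane',o_face.round(4),'rms',(rr[m]-.072).std())
E
python3 fit.py | sed -n '/----/,$p'
```

```text
----
[[0.1908, 0.9744, 0.1192], [-0.8263, 0.225, -0.5163], [-0.5299, -0.0, 0.848]]
0 1968 bore from plane [ 0.5433 -0.0109  0.1095] rms 0.0011809832847484002
1 948 bore from plane [ 0.543  -0.0104  0.1098] rms 0.0008922835308631025
None 2919 bore from plane [ 0.5431 -0.0107  0.1096] rms 0.0011253261715111766
```

```bash
python3 - <<'E'
from h import *
from scipy.optimize import least_squares
Q=[]
for n in ['scene','top']:
    P=np.load(n+'0.npy'); P=P[np.isfinite(P[...,2])]
    Q.append(P)
def circ(q,c,r=None):
    if r: f=lambda p:np.hypot(*(q[:,:2]-p).T)-r; x0=c
    else: f=lambda p:np.hypot(*(q[:,:2]-p[:2]).T)-p[2]; x0=[*c,.013]
    s=least_squares(f,x0,loss='soft_l1',f_scale=.001); return s.x.round(4),np.abs(s.fun).mean().round(4)
for c in [(.505,.26),(.415,.192),(.487,.366)]:
    c=np.array(c)
    for i,P in enumerate(Q):
        m=(np.hypot(*(P[:,:2]-c).T)<.045)&(P[:,2]>.01); q=P[m]
        top=np.sort(q[:,2])[-20:]; 
        print(c,'cam',i,'n',len(q),'top',top[0].round(4),top[-1].round(4))
        for z0,z1 in [(.015,.05),(.05,.095),(.105,.125),(.12,.17)]:
            b=q[(q[:,2]>z0)&(q[:,2]<z1)]
            b=b[np.hypot(*(b[:,:2]-c).T)<.03]
            if len(b)>15: print('  ',z0,z1,len(b),circ(b,b[:,:2].mean(0)),circ(b,b[:,:2].mean(0),.014))
    # mean of top cap
    P=Q[1];m=(np.hypot(*(P[:,:2]-c).T)<.03); q=P[m]; t=q[q[:,2]>q[:,2].max()-.004]; print('cap',t.mean(0).round(4),len(t))
# stand top
for i,P in enumerate(Q):
    m=(np.hypot(*(P[:,:2]-[.505,.26]).T)<.07)&(abs(P[:,2]-.1)<.004); q=P[m][:,:2]
    r=cv2.minAreaRect(q.astype(np.float32)); print('stand',i,len(q),r)
E
python3 - <<'E'
import cv2
a=cv2.imread('pics/scene0.png')[215:365,395:545]; b=cv2.imread('pics/top0.png')[220:330,130:260]
cv2.imwrite('pics/crop0.png',cv2.hconcat([cv2.resize(a,(400,400)),cv2.resize(b,(400,400))]))
E
```

```text
[0.505 0.26 ] cam 0 n 2244 top 0.1786 0.1805
   0.105 0.125 293 (array([0.5068, 0.2631, 0.0175]), np.float64(0.0022)) (array([0.5103, 0.2645]), np.float64(0.0027))
   0.12 0.17 416 (array([0.5096, 0.2642, 0.0138]), np.float64(0.0006)) (array([0.5094, 0.2641]), np.float64(0.0006))
[0.505 0.26 ] cam 1 n 1669 top 0.1796 0.182
   0.105 0.125 141 (array([0.5096, 0.2661, 0.018 ]), np.float64(0.0023)) (array([0.5083, 0.2624]), np.float64(0.0032))
   0.12 0.17 91 (array([0.5088, 0.2649, 0.014 ]), np.float64(0.0003)) (array([0.5088, 0.2649]), np.float64(0.0003))
cap [0.5098 0.2633 0.1793] 49
[0.415 0.192] cam 0 n 478 top 0.1174 0.1192
   0.015 0.05 93 (array([0.4114, 0.1928, 0.0081]), np.float64(0.0009)) (array([0.4051, 0.19  ]), np.float64(0.0015))
   0.05 0.095 225 (array([0.4092, 0.192 , 0.012 ]), np.float64(0.0018)) (array([0.4072, 0.1911]), np.float64(0.0019))
   0.105 0.125 112 (array([0.4128, 0.1934, 0.008 ]), np.float64(0.0016)) (array([0.406 , 0.1894]), np.float64(0.0036))
[0.415 0.192] cam 1 n 189 top 0.1181 0.1214
   0.05 0.095 85 (array([0.4098, 0.1947, 0.0129]), np.float64(0.0015
[... 558 characters left out ...]
4758, 0.3658]), np.float64(0.0036))
[0.487 0.366] cam 1 n 263 top 0.1173 0.1204
   0.015 0.05 26 (array([0.4801, 0.3682, 0.0082]), np.float64(0.0005)) (array([0.4806, 0.3746]), np.float64(0.0008))
   0.05 0.095 117 (array([0.4809, 0.3703, 0.0127]), np.float64(0.0016)) (array([0.4811, 0.3718]), np.float64(0.0017))
   0.105 0.125 98 (array([0.4806, 0.3676, 0.0076]), np.float64(0.0019)) (array([0.492 , 0.3695]), np.float64(0.0041))
cap [0.4806 0.3679 0.1178] 34
stand 0 1212 ((0.509728729724884, 0.26438412070274353), (0.08345327526330948, 0.08344275504350662), 67.83705139160156)
stand 1 1142 ((0.5085350871086121, 0.26468145847320557), (0.08074704557657242, 0.08004601299762726), 67.6524658203125)
```

View pics/crop0.png

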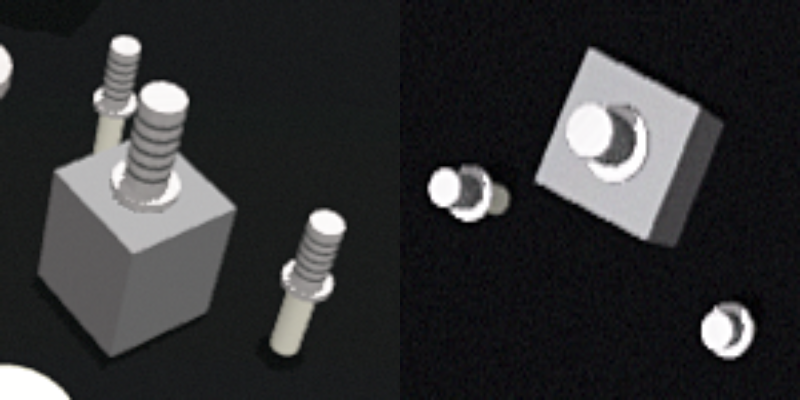

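```bash
cat > plan.py <<'E'
from h import *
from scipy.spatial.transform import Rotation as Ro
import json
az=np.radians(-77); ti=np.radians(32)
BZ=np.array([np.sin(ti)*np.cos(az),np.sin(ti)*np.sin(az),np.cos(ti)])
BY=np.cross(BZ,[0,0,1.]);BY/=np.linalg.norm(BY)
BY=np.cross([0,0,1.],BZ);BY/=-np.linalg.norm(BY)
BX=np.cross(BY,BZ); BR=np.stack([BX,BY,BZ],1); BO=np.array([.543,-.0106,.110])
def now():
    s=env.observe(); return np.array(s['position']),np.array(s['tool_rot']),s
def rows(p,R,wps,smax=.055,amax=.17,dec=3):
    """wps: list of (pos,Rot[,nrows]) ; straight lines; prints rows"""
    out=[]
    for w in wps:
        tp,tR=np.asarray(w[0]),np.asarray(w[1])
        rv=Ro.from_matrix(R.T@tR).as_rotvec()
        n=max(int(np.ceil(np.linalg.norm(tp-p)/smax-1e-6)),int(np.ceil(np.linalg.norm(rv)/amax-1e-6)),1)
        if len(w)>2: n=max(n,w[2])
        p0,R0=p.copy(),R.copy()
        for i in range(1,n+1):
            gp=p0+(tp-p0)*i/n; gR=R0@Ro.from_rotvec(rv*i/n).as_matrix()
            d=np.round(R.T@(gp-p),dec); a=np.round(Ro.from_matrix(R.T@gR).as_rotvec(),dec)
            p=p+R@d; R=R@Ro.from_rotvec(a).as_matrix()
            out.append({k:float(v) for k,v in zip(['x','y','z','rx','ry','rz'],[*d,*a]) if v})
    for i in range(0,len(out),12): print(json.dumps(out[i:i+12]))
    print(len(out),'rows end',p.round(4)); return p,R
def down(yaw):
    c,s=np.cos(np.radians(yaw)),np.sin(np.radians(yaw))
    return np.array([[c,s,0],[s,-c,0],[0,0,-1.]])
E
python3 - <<'E'
from plan import *
p,R,s=now(); print(s['time_s'],BR.round(3).tolist())
rows(p,R,[([.509,.2645,.245],down(120)),([.509,.2645,.134],down(120))])
P=np.load('P.npy');L=(P-BO)@BR
# flange top plane in bore frame
k=np.array([.0764,-.5267,.8466]);o=np.array([.5464,-.0211,.1352])
kb=BR.T@k; ob=BR.T@(o-BO); print('lean',np.degrees(np.arccos(kb[2])),kb.round(4))
for n,x,y in [('low',-.046,0),('high',.046,0),('near',0,.046),('far',0,-.046),('mid',0,0)]:
    print(n,round(1e3*(ob[2]-(kb[0]*(x-ob[0])+kb[1]*(y-ob[1]))/kb[2]),2))
m=abs((P-o)@k)<.0015; l=L[m]; r=np.hypot(*l[:,:2].T); print(np.percentile(r,[1,5,50,95,99]), l[:,:2].min(0),l[:,:2].max(0))
m=abs(L[:,2])<.0015; l=L[m]; r=np.hypot(*l[:,:2].T); print(m.sum(),np.percentile(r,[1,5,50,95,99]))
E
```

```text
1.3 [[-0.191, -0.974, 0.119], [0.826, -0.225, -0.516], [0.53, 0.0, 0.848]]
[{"x": 0.035, "y": -0.041, "rz": -0.112}, {"x": 0.04, "y": -0.036, "rz": -0.113}, {"x": 0.043, "y": -0.032, "rz": -0.112}, {"x": 0.047, "y": -0.027, "rz": -0.112}, {"x": 0.05, "y": -0.022, "rz": -0.112}, {"x": 0.051, "y": -0.016, "rz": -0.113}, {"x": 0.053, "y": -0.009, "rz": -0.112}, {"x": 0.054, "y": -0.004, "rz": -0.112}, {"x": 0.054, "y": 0.002, "rz": -0.113}, {"x": 0.053, "y": 0.008, "rz": -0.112}, {"x": 0.053, "y": 0.014, "rz": -0.112}, {"x": 0.05, "y": 0.02, "rz": -0.112}]
[{"x": 0.047, "y": 0.025, "rz": -0.113}, {"x": 0.045, "y": 0.031, "rz": -0.112}, {"x": 0.041, "y": 0.035, "rz": -0.112}, {"x": 0.036, "y": 0.04, "rz": -0.113}, {"z": 0.037}, {"z": 0.037}, {"z": 0.037}]
19 rows end [0.5094 0.2644 0.1343]
lean 2.537067367146104 [-0.0012  0.044   0.999 ]
low 27.1
high 27.2
near 25.12
far 29.18
mid 27.15
[0.03299174 0.03521055 0.04856392 0.05914053 0.06070839] [-0.05730947 -0.06131927] [0.06097537 0.05975872]
1236 [0.03738263 0.04740741 0.06275452 0.0717867  0.07339303]
```

Call:
{"method": "play_rows", "body": {
  "commands": [
    {"grip": -1, "x": 0.035, "y": -0.041, "rz": -0.112},
    {"grip": -1, "x": 0.04, "y": -0.036, "rz": -0.113},
    {"grip": -1, "x": 0.043, "y": -0.032, "rz": -0.112},
    {"grip": -1, "x": 0.047, "y": -0.027, "rz": -0.112},
    {"grip": -1, "x": 0.05, "y": -0.022, "rz": -0.112},
    {"grip": -1, "x": 0.051, "y": -0.016, "rz": -0.113},
    {"grip": -1, "x": 0.053, "y": -0.009, "rz": -0.112},
    {"grip": -1, "x": 0.054, "y": -0.004, "rz": -0.112},
    {"grip": -1, "x": 0.054, "y": 0.002, "rz": -0.113},
    {"grip": -1, "x": 0.053, "y": 0.008, "rz": -0.112},
    {"grip": -1, "x": 0.053, "y": 0.014, "rz": -0.112},
    {"grip": -1, "x": 0.05, "y": 0.02, "rz": -0.112}
  ]
}}

```text
invalid input at $.commands[0]: expected keys grip, x, y, z, rx, ry, rz
```

Call:
{"method": "play_rows", "body": {
  "commands": [
    {"x": 0.047, "y": 0.025, "rz": -0.113},
    {"x": 0.045, "y": 0.031, "rz": -0.112},
    {"x": 0.041, "y": 0.035, "rz": -0.112},
    {"x": 0.036, "y": 0.04, "rz": -0.113},
    {}
  ]
}}

```text
invalid input at $.commands[0]: expected keys grip, x, y, z, rx, ry, rz
```

```bash
python3 - <<'E'
from plan import *
p,R,s=now(); print(s['time_s'],p,s['q'],R.round(3).tolist(),s['ft_force'])
rows(p,R,[([.509,.2645,.205],down(120)),([.509,.2645,.134],down(120))])
E
```

```text
1.3 [ 0.16136722 -0.52575187  0.24532178] [-8.52734153e+01  2.18050507e+01  7.43383900e+01 -9.44915551e-04
  8.38583070e+01 -1.23344528e+01] [[0.956, 0.293, -0.0], [0.293, -0.956, 0.0], [-0.0, -0.0, -1.0]] [ 0.44872157  0.95596463 -0.6472182 ]
[{"x": 0.035, "y": -0.041, "z": 0.003, "rz": -0.112}, {"x": 0.04, "y": -0.036, "z": 0.002, "rz": -0.113}, {"x": 0.043, "y": -0.032, "z": 0.003, "rz": -0.112}, {"x": 0.047, "y": -0.027, "z": 0.002, "rz": -0.112}, {"x": 0.05, "y": -0.022, "z": 0.003, "rz": -0.112}, {"x": 0.051, "y": -0.016, "z": 0.002, "rz": -0.113}, {"x": 0.053, "y": -0.009, "z": 0.003, "rz": -0.112}, {"x": 0.054, "y": -0.004, "z": 0.002, "rz": -0.112}, {"x": 0.054, "y": 0.002, "z": 0.003, "rz": -0.113}, {"x": 0.053, "y": 0.008, "z": 0.002, "rz": -0.112}, {"x": 0.053, "y": 0.014, "z": 0.003, "rz": -0.112}, {"x": 0.05, "y": 0.02, "z": 0.002, "rz": -0.112}]
[{"x": 0.047, "y": 0.025, "z": 0.003, "rz": -0.113}, {"x": 0.045, "y": 0.031, "z": 0.002, "rz": -0.112}, {"x": 0.041, "y": 0.035, "z": 0.003, "rz": -0.112}, {"x": 0.036, "y": 0.04, "z": 0.002, "rz": -0.113}, {"z": 0.036}, {"z": 0.035}]
18 rows end [0.5094 0.2644 0.1343]
```

All keys are required in each row.

Call:
{"method": "play_rows", "body": {
  "commands": [
    {"grip": -1, "x": 0.035, "y": -0.041, "z": 0, "rx": 0, "ry": 0, "rz": -0.112},
    {"grip": -1, "x": 0.04, "y": -0.036, "z": 0, "rx": 0, "ry": 0, "rz": -0.113},
    {"grip": -1, "x": 0.043, "y": -0.032, "z": 0, "rx": 0, "ry": 0, "rz": -0.112},
    {"grip": -1, "x": 0.047, "y": -0.027, "z": 0, "rx": 0, "ry": 0, "rz": -0.112},
    {"grip": -1, "x": 0.05, "y": -0.022, "z": 0, "rx": 0, "ry": 0, "rz": -0.112},
    {"grip": -1, "x": 0.051, "y": -0.016, "z": 0, "rx": 0, "ry": 0, "rz": -0.113},
    {"grip": -1, "x": 0.053, "y": -0.009, "z": 0, "rx": 0, "ry": 0, "rz": -0.112},
    {"grip": -1, "x": 0.054, "y": -0.004, "z": 0, "rx": 0, "ry": 0, "rz": -0.112},
    {"grip": -1, "x": 0.054, "y": 0.002, "z": 0, "rx": 0, "ry": 0, "rz": -0.113},
    {"grip": -1, "x": 0.053, "y": 0.008, "z": 0, "rx": 0, "ry": 0, "rz": -0.112},
    {"grip": -1, "x": 0.053, "y": 0.014, "z": 0, "rx": 0, "ry": 0, "rz": -0.112},
    {"grip": -1, "x": 0.05, "y": 0.02, "z": 0, "rx": 0, "ry": 0, "rz": -0.112}
  ]
}}

```text
time_s: 2.8
position: [0.4226, 0.0691, 0.2456]
tool_rot: [[-0.078, 0.997, 0.001], [0.997, 0.078, -0.0], [-0.0, 0.001, -1.0]]
ft_force: [1.0, -1.4, 0.8]
grip_width: 0.0852
```

Call:
{"method": "play_rows", "body": {
  "commands": [
    {"grip": -1, "x": 0.047, "y": 0.025, "z": 0, "rx": 0, "ry": 0, "rz": -0.113},
    {"grip": -1, "x": 0.045, "y": 0.031, "z": 0, "rx": 0, "ry": 0, "rz": -0.112},
    {"grip": -1, "x": 0.041, "y": 0.035, "z": 0, "rx": 0, "ry": 0, "rz": -0.112},
    {"grip": -1, "x": 0.036, "y": 0.04, "z": 0, "rx": 0, "ry": 0, "rz": -0.113},
    {"grip": -1, "x": 0, "y": 0, "z": 0, "rx": 0, "ry": 0, "rz": 0}
  ]
}}

```text
time_s: 3.42
position: [0.5098, 0.267, 0.2444]
tool_rot: [[-0.504, 0.864, -0.001], [0.864, 0.504, 0.0], [0.0, -0.0, -1.0]]
ft_force: [-0.2, 0.1, 0.8]
grip_width: 0.0858
```

```bash
sed -i "s/out.append({k.*/out.append({'grip':G,**{k:float(v)+0.0 for k,v in zip(['x','y','z','rx','ry','rz'],[*d,*a])}})/; s/^import json/import json\nG=-1/" plan.py; python3 - <<'E'
from plan import *
p,R,s=now(); print(s['time_s'],p,s['q'],R.round(3).tolist(),s['ft_force'])
rows(p,R,[([.509,.2645,.205],down(120)),([.509,.2645,.134],down(120))])
E
```

```text
3.425 [0.50983796 0.26699812 0.24437671] [ 1.58521251e+01  2.44424269e+01  7.02222137e+01  1.86743189e-02
  8.53639503e+01 -1.44201436e+01] [[-0.504, 0.864, -0.001], [0.864, 0.504, 0.0], [0.0, -0.0, -1.0]] [-0.23485487  0.09453674  0.81597424]
[{"grip": -1, "x": -0.002, "y": -0.002, "z": 0.039, "rx": 0.0, "ry": 0.0, "rz": 0.005}, {"grip": -1, "x": 0.0, "y": 0.0, "z": 0.036, "rx": 0.0, "ry": 0.0, "rz": 0.0}, {"grip": -1, "x": 0.0, "y": 0.0, "z": 0.035, "rx": 0.0, "ry": 0.0, "rz": 0.0}]
3 rows end [0.5091 0.2643 0.1344]
```

Call:
{"method": "play_rows", "body": {
  "commands": [
    {"grip": -1, "x": -0.002, "y": -0.002, "z": 0.039, "rx": 0, "ry": 0, "rz": 0.005},
    {"grip": -1, "x": 0, "y": 0, "z": 0.036, "rx": 0, "ry": 0, "rz": 0},
    {"grip": -1, "x": 0, "y": 0, "z": 0.035, "rx": 0, "ry": 0, "rz": 0},
    {"grip": -1, "x": 0, "y": 0, "z": 0, "rx": 0, "ry": 0, "rz": 0},
    {"grip": 1, "x": 0, "y": 0, "z": 0, "rx": 0, "ry": 0, "rz": 0},
    {"grip": 1, "x": 0, "y": 0, "z": 0, "rx": 0, "ry": 0, "rz": 0},
    {"grip": 1, "x": 0, "y": 0, "z": 0, "rx": 0, "ry": 0, "rz": 0},
    {"grip": 1, "x": 0, "y": 0, "z": 0, "rx": 0, "ry": 0, "rz": 0}
  ],
  "squeeze": 80
}}

```text
time_s: 4.42
position: [0.5092, 0.2618, 0.1366]
tool_rot: [[-0.496, 0.868, 0.003], [0.868, 0.496, 0.001], [-0.001, 0.003, -1.0]]
ft_force: [-0.7, 0.5, 5.8]
grip_width: 0.0265
```

Call:
{"method": "play_rows", "body": {
  "commands": [
    {"grip": 1, "x": 0, "y": 0, "z": 0, "rx": 0, "ry": 0, "rz": 0},
    {"grip": 1, "x": 0, "y": 0, "z": 0, "rx": 0, "ry": 0, "rz": 0}
  ]
}}

```text
time_s: 4.68
position: [0.5092, 0.2618, 0.1366]
tool_rot: [[-0.496, 0.868, 0.003], [0.868, 0.496, 0.001], [-0.001, 0.002, -1.0]]
ft_force: [-0.2, -0.2, 5.0]
grip_width: 0.0264
```

```bash
python3 - <<'E'
from plan import *
im=grab('scene','g1.png')
a=im['color'][150:350,380:580]; cv2.imwrite('pics/g1c.png',cv2.resize(a,(600,600)))
p,R,s=now(); print(s['time_s'],p,s['q'],R.round(4).tolist(),s['ft_force'],s['wrist_torque'],s['grip_width'])
E
```

```text
4.725 [0.50922854 0.26185008 0.13663764] [ 1.53721505e+01  2.96178366e+01  8.04050031e+01 -1.97564843e-03
  6.98236176e+01 -1.43652231e+01] [[-0.496, 0.8683, 0.0026], [0.8683, 0.496, 0.0007], [-0.0007, 0.0026, -1.0]] [-0.21508476 -0.18935072  5.44370942] [-0.05161936  0.07351157  0.00536481] 0.02673259863505748
```

View pics/g1c.png

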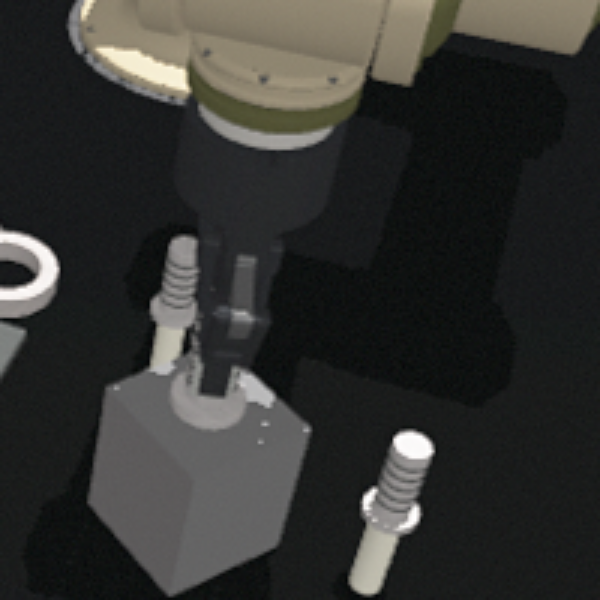

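```bash
cat >> plan.py <<'E'
L0=0.1216
def tilt(R):
    v=np.cross(R[:,2],-BZ); v=v/np.linalg.norm(v)*np.arccos(np.clip(R[:,2]@-BZ,-1,1)) if np.linalg.norm(v)>1e-6 else v*0
    return Ro.from_rotvec(v).as_matrix()@R
def tipw(x,y,h): # TCP for tip at bore coords (mm)
    return BO+BR@np.array([x,y,h])/1e3+BZ*L0
def tipb(p,R): # tip in bore coords, mm
    return 1e3*BR.T@(p+R[:,2]*L0-BO)
E
python3 - <<'E'
import plan; plan.G=1
from plan import *
p,R,s=now()
u=p+[0,0,.18]
rows(p,R,[(u,R),(tipw(0,-46,90),tilt(R))],smax=.05)
E
```

```text
[{"grip": 1, "x": 0.0, "y": 0.0, "z": -0.045, "rx": 0.0, "ry": 0.0, "rz": 0.0}, {"grip": 1, "x": 0.0, "y": 0.0, "z": -0.045, "rx": 0.0, "ry": 0.0, "rz": 0.0}, {"grip": 1, "x": 0.0, "y": 0.0, "z": -0.045, "rx": 0.0, "ry": 0.0, "rz": 0.0}, {"grip": 1, "x": 0.0, "y": 0.0, "z": -0.045, "rx": 0.0, "ry": 0.0, "rz": 0.0}, {"grip": 1, "x": -0.047, "y": -0.012, "z": 0.003, "rx": -0.02, "ry": 0.067, "rz": 0.0}, {"grip": 1, "x": -0.047, "y": -0.011, "z": 0.0, "rx": -0.02, "ry": 0.067, "rz": 0.0}, {"grip": 1, "x": -0.046, "y": -0.012, "z": -0.003, "rx": -0.019, "ry": 0.067, "rz": 0.0}, {"grip": 1, "x": -0.047, "y": -0.012, "z": -0.007, "rx": -0.02, "ry": 0.067, "rz": 0.0}, {"grip": 1, "x": -0.046, "y": -0.011, "z": -0.01, "rx": -0.02, "ry": 0.067, "rz": 0.0}, {"grip": 1, "x": -0.045, "y": -0.011, "z": -0.013, "rx": -0.02, "ry": 0.067, "rz": 0.0}, {"grip": 1, "x": -0.044, "y": -0.011, "z": -0.016, "rx": -0.02, "ry": 0.067, "rz": 0.0}, {"grip": 1, "x": -0.043, "y": -0.011, "z": -0.02, "rx": -0.02, "ry": 0.066, "rz": 0.0}]
12 rows end [ 0.6131 -0.1097  0.2893]
```

Call:
{"method": "play_rows", "body": {
  "commands": [
    {"grip": 1, "x": 0.0, "y": 0.0, "z": -0.025, "rx": 0.0, "ry": 0.0, "rz": 0.0},
    {"grip": 1, "x": 0.0, "y": 0.0, "z": -0.04, "rx": 0.0, "ry": 0.0, "rz": 0.0},
    {"grip": 1, "x": 0.0, "y": 0.0, "z": -0.045, "rx": 0.0, "ry": 0.0, "rz": 0.0},
    {"grip": 1, "x": 0.0, "y": 0.0, "z": -0.045, "rx": 0.0, "ry": 0.0, "rz": 0.0},
    {"grip": 1, "x": 0.0, "y": 0.0, "z": -0.025, "rx": 0.0, "ry": 0.0, "rz": 0.0}
  ]
}}

```text
time_s: 5.35
position: [0.5086, 0.2617, 0.3179]
tool_rot: [[-0.496, 0.868, 0.003], [0.868, 0.496, 0.001], [-0.001, 0.003, -1.0]]
ft_force: [1.0, 0.7, -2.5]
grip_width: 0.0261
```

Call:
{"method": "play_rows", "body": {
  "commands": [
    {"grip": 1, "x": -0.047, "y": -0.012, "z": 0.003, "rx": -0.02, "ry": 0.067, "rz": 0.0},
    {"grip": 1, "x": -0.047, "y": -0.011, "z": 0.0, "rx": -0.02, "ry": 0.067, "rz": 0.0},
    {"grip": 1, "x": -0.046, "y": -0.012, "z": -0.003, "rx": -0.019, "ry": 0.067, "rz": 0.0},
    {"grip": 1, "x": -0.047, "y": -0.012, "z": -0.007, "rx": -0.02, "ry": 0.067, "rz": 0.0},
    {"grip": 1, "x": -0.046, "y": -0.011, "z": -0.01, "rx": -0.02, "ry": 0.067, "rz": 0.0},
    {"grip": 1, "x": -0.045, "y": -0.011, "z": -0.013, "rx": -0.02, "ry": 0.067, "rz": 0.0},
    {"grip": 1, "x": -0.044, "y": -0.011, "z": -0.016, "rx": -0.02, "ry": 0.067, "rz": 0.0},
    {"grip": 1, "x": -0.043, "y": -0.011, "z": -0.02, "rx": -0.02, "ry": 0.066, "rz": 0.0},
    {"grip": 1, "x": 0, "y": 0, "z": 0, "rx": 0, "ry": 0, "rz": 0.0}
  ]
}}

```text
time_s: 6.48
position: [0.6132, -0.1138, 0.2855]
tool_rot: [[-0.457, 0.881, -0.121], [0.728, 0.449, 0.517], [0.51, 0.148, -0.847]]
ft_force: [0.0, 0.8, -1.6]
grip_width: 0.0262
```

```bash
python3 - <<'E'
from plan import *
im=grab('scene','g2.png');np.save('scene2.npy',cloud(im));im=grab('top','t2.png');np.save('top2.npy',cloud(im))
p,R,s=now(); print(s['time_s'],p,np.round(s['q'],1),tipb(p,R),np.degrees(np.arccos(-R[:,2]@BZ)),s['ft_force'],s['grip_width'])
E
```

```text
6.575 [ 0.61283147 -0.11011004  0.28759988] [-30.   35.9  48.8  25.4 116.  -52.7] [ -1.45313031 -45.43082297  88.71853673] 0.10684119372213031 [-0.49886407  1.05294698 -2.53427554] 0.026277266042568064
```

View pics/g2.png

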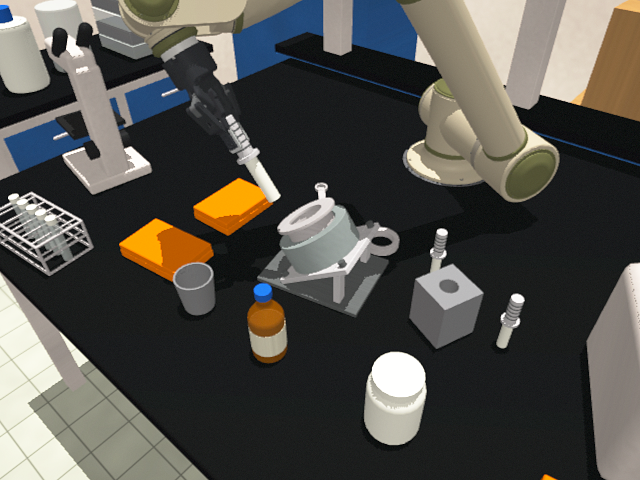

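View pics/t2.png

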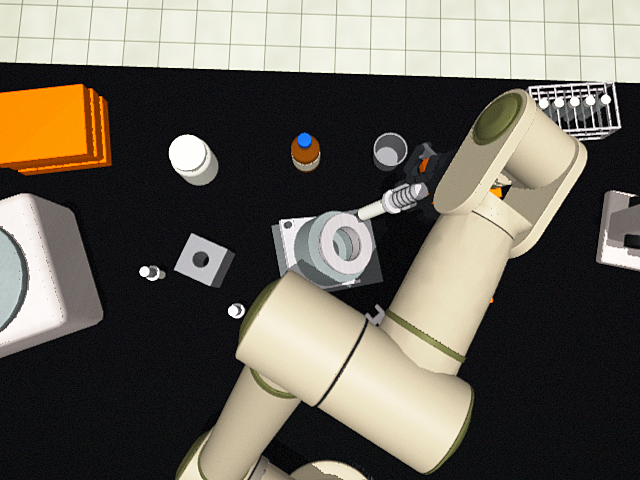

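```bash
python3 - <<'E'
from plan import *
from scipy.optimize import least_squares
p,R,s=now()
Q=[np.load('scene2.npy'),np.load('top2.npy')]
a=-R[:,2]; tip=p+R[:,2]*L0
for nm,Ps in [('scene',Q[:1]),('top',Q[1:]),('both',Q)]:
    P=np.vstack([q[np.isfinite(q[...,2])] for q in Ps])
    ax=(P-tip)@a; r=np.linalg.norm(P-tip-ax[:,None]*a,axis=1)
    def sel(lo,hi,rm): return P[(ax>lo)&(ax<hi)&(r<rm)]
    S=sel(.005,.082,.022)
    e1=R[:,0];e2=R[:,1]
    def f(v):
        c=tip+v[0]*e1+v[1]*e2; d=a+v[2]*e1+v[3]*e2; d/=np.linalg.norm(d)
        w=S-c; t=w@d; return np.linalg.norm(w-t[:,None]*d,axis=1)-.012
    so=least_squares(f,[0,0,0,0],loss='soft_l1',f_scale=.001)
    v=so.x; d=a+v[2]*e1+v[3]*e2; d/=np.linalg.norm(d); c=tip+v[0]*e1+v[1]*e2
    t=(S-c)@d
    A=sel(-.02,.12,.03); ta=(A-c)@d; ra=np.linalg.norm(A-c-ta[:,None]*d,axis=1)
    col=ta[(ra>.0165)&(ra<.023)&(ta>.06)]
    print(nm,len(S),np.abs(so.fun).mean().round(4),'tip off mm',(v[:2]*1e3).round(1),'tilt',np.degrees(v[2:]).round(2),'low end',np.percentile(ta[ra<.014],[0,1,3]).round(4),'collar',np.percentile(col,[2,98]).round(4) if len(col)>9 else None)
    print('  tip bore',(1e3*BR.T@(c-BO)).round(1),'ang to bore',np.degrees(np.arccos(d@BZ)).round(2), (BR.T@d).round(3))
for q in Q:
    P=q[np.isfinite(q[...,2])]; P=P[(np.abs(P[:,:2]-[.509,.2645]).max(1)<.07)]
    t=P[abs(P[:,2]-.1)<.003][:,:2]; print(len(t),cv2.minAreaRect(t.astype(np.float32)))
    # hole fit: stand-top pixels nearest to centre
    an=np.arctan2(*(t-[.509,.2645]).T[::-1]); rr=np.hypot(*(t-[.509,.2645]).T)
    e=[t[(np.abs(an-b)<.13)][np.argmin(rr[np.abs(an-b)<.13])] for b in np.arange(-3,3,.26) if (np.abs(an-b)<.13).any()]
    e=np.array(e); so=least_squares(lambda v:np.hypot(*(e-v[:2]).T)-v[2],[.509,.2645,.016],loss='soft_l1',f_scale=.001);print('hole',so.x.round(4))
E
```

```text
scene 593 0.0009 tip off mm [-2.  -4.3] tilt [-0.06 -0.49] low end [0.0008 0.0018 0.0037] collar [0.0856 0.1188]
  tip bore [ -4.7 -41.9  88.7] ang to bore 0.39 [-0.003  0.006  1.   ]
top 324 0.0007 tip off mm [ 0.5 -3.4] tilt [0.25 0.35] low end [0.0011 0.0017 0.0036] collar [0.0852 0.119 ]
  tip bore [ -1.9 -42.1  88.7] ang to bore 0.51 [ 0.006 -0.006  1.   ]
both 917 0.0013 tip off mm [-0.5 -4.1] tilt [-0.41 -0.51] low end [0.0008 0.0015 0.0031] collar [0.0851 0.1188]
  tip bore [ -3.1 -41.6  88.7] ang to bore 0.59 [-0.009  0.005  1.   ]
1495 ((0.5094077587127686, 0.2643839716911316), (0.08244563639163971, 0.08343363553285599), 67.10968017578125)
hole [0.5104 0.2643 0.0164]
1217 ((0.5086593627929688, 0.2648364007472992), (0.08118435740470886, 0.0799899622797966), 67.5575942993164)
hole [0.5086 0.2643 0.0165]
```

```bash
cat > drift.py <<'E'
from plan import *
from scipy.optimize import least_squares
def fitdrift(tag,names=('scene','top')):
    Q=[]
    for n in names:
        im=grab(n,f'{n}_{tag}.png'); Q.append(cloud(im)); np.save(f'{n}_{tag}.npy',Q[-1])
    p,R,s=now(); print(s['time_s'],p.round(4),'kin tip',tipb(p,R).round(1),np.round(s['ft_force'],1))
    a=-R[:,2]; tip=p+R[:,2]*L0; e1,e2=R[:,0],R[:,1]
    for nm,Ps in list(zip(names,[[q] for q in Q]))+([('both',Q)] if len(Q)>1 else []):
        P=np.vstack([q[np.isfinite(q[...,2])] for q in Ps])
        ax=(P-tip)@a; r=np.linalg.norm(P-tip-ax[:,None]*a,axis=1)
        S=P[(ax>.005)&(ax<.082)&(r<.022)]
        if len(S)<50: continue
        def f(v):
            c=tip+v[0]*e1+v[1]*e2; d=a+v[2]*e1+v[3]*e2; d/=np.linalg.norm(d)
            w=S-c; t=w@d; return np.linalg.norm(w-t[:,None]*d,axis=1)-.012
        so=least_squares(f,[0,0,0,0],loss='soft_l1',f_scale=.001)
        v=so.x; d=a+v[2]*e1+v[3]*e2; d/=np.linalg.norm(d); c=tip+v[0]*e1+v[1]*e2
        print(nm,len(S),np.abs(so.fun).mean().round(4),'off',(v[:2]*1e3).round(1),'tilt',np.degrees(v[2:]).round(2),'tip bore',(1e3*BR.T@(c-BO)).round(1),'d in bore',(BR.T@d).round(3))
    return Q
def cup(Q):
    P=np.vstack([q[np.isfinite(q[...,2])] for q in Q]); L=(P-BO)@BR*1e3
    r=np.hypot(L[:,0],L[:,1]); m=(r>35)&(r<59)&(L[:,2]>4)&(L[:,2]<34); L=L[m]
    best=0; rng=np.random.default_rng(1)
    for _ in range(600):
        q=L[rng.choice(len(L),3,replace=False)]; k=np.cross(q[1]-q[0],q[2]-q[0]); k=k/(np.linalg.norm(k)+1e-9)*np.sign(k[2])
        if k[2]<.98: continue
        mm=abs((L-q[0])@k)<1.3
        if mm.sum()>best: best=mm.sum(); M=mm
    A=np.c_[L[M][:,:2],np.ones(M.sum())]; x=np.linalg.lstsq(A,L[M][:,2],rcond=None)[0]
    print('cup pts',M.sum(),'mid',x[2].round(2),'low %.1f high %.1f near %.1f far %.1f'%(x[2]-46*x[0],x[2]+46*x[0],x[2]+46*x[1],x[2]-46*x[1]),'lean',np.degrees(np.hypot(*x[:2])).round(2))
E
python3 - <<'E'
from drift import *
Q=fitdrift('3'); cup(Q)
Q=[np.load('scene0.npy'),np.load('top0.npy')]; cup(Q[:1]);cup(Q[1:])
E
```

```text
6.675 [ 0.6127 -0.1086  0.2886] kin tip [  0.2 -45.6  88.8] [-0.6 -0.5 -2.5]
scene 596 0.001 off [-0.2 -3.6] tilt [ 0.35 -0.04] tip bore [ -1.  -42.2  88.8] d in bore [0.007 0.001 1.   ]
top 326 0.0007 off [ 1.6 -2.8] tilt [0.14 0.09] tip bore [  0.9 -42.4  88.8] d in bore [ 0.004 -0.003  1.   ]
both 922 0.001 off [ 0.8 -3.4] tilt [ 0.1  -0.08] tip bore [ -0.  -42.1  88.8] d in bore [ 0.002 -0.     1.   ]
cup pts 1443 mid 27.1 low 27.1 high 27.1 near 25.2 far 29.0 lean 2.37
cup pts 551 mid 27.24 low 27.3 high 27.2 near 25.2 far 29.3 lean 2.6
cup pts 894 mid 26.58 low 26.4 high 26.8 near 24.9 far 28.2 lean 2.08
```

```bash
cat >> plan.py <<'E'
CX,CY=0.0,3.5   # camera tip minus kin tip (mm, bore)
def goto(p,R,seq,dec=4,smax=.04):
    """seq of (x,y,h,n) true tip targets in bore mm"""
    Rt=tilt(R)
    return rows(p,R,[(tipw(x-CX,y-CY,h),Rt,n) for x,y,h,n in seq],smax=smax,dec=dec)
E
python3 - <<'E'
import plan; plan.G=1
from plan import *
p,R,s=now()
goto(p,R,[(0,-46,36,2),(0,-46,30,2),(0,-46,23,4)])
E
```

```text
[{"grip": 1, "x": -0.0007, "y": 0.0018, "z": 0.0264, "rx": -0.0011, "ry": 0.0003, "rz": 0.0}, {"grip": 1, "x": -0.0007, "y": 0.0017, "z": 0.0264, "rx": -0.0011, "ry": 0.0002, "rz": 0.0}, {"grip": 1, "x": 0.0, "y": 0.0, "z": 0.003, "rx": 0.0, "ry": 0.0, "rz": 0.0}, {"grip": 1, "x": 0.0, "y": 0.0, "z": 0.003, "rx": 0.0, "ry": 0.0, "rz": 0.0}, {"grip": 1, "x": 0.0, "y": 0.0, "z": 0.0018, "rx": 0.0, "ry": 0.0, "rz": 0.0}, {"grip": 1, "x": 0.0, "y": 0.0, "z": 0.0017, "rx": 0.0, "ry": 0.0, "rz": 0.0}, {"grip": 1, "x": 0.0, "y": 0.0, "z": 0.0018, "rx": 0.0, "ry": 0.0, "rz": 0.0}, {"grip": 1, "x": 0.0, "y": 0.0, "z": 0.0017, "rx": 0.0, "ry": 0.0, "rz": 0.0}]
8 rows end [ 0.6085 -0.0741  0.2326]
```

Call:
{"method": "play_rows", "body": {
  "commands": [
    {"grip": 1, "x": -0.001, "y": 0.002, "z": 0.022, "rx": 0, "ry": 0, "rz": 0.0},
    {"grip": 1, "x": -0.001, "y": 0.002, "z": 0.018, "rx": 0, "ry": 0, "rz": 0.0},
    {"grip": 1, "x": 0.0, "y": 0.0, "z": 0.011, "rx": 0.0, "ry": 0.0, "rz": 0.0},
    {"grip": 1, "x": 0.0, "y": 0.0, "z": 0, "rx": 0.0, "ry": 0.0, "rz": 0.0},
    {"grip": 1, "x": 0.0, "y": 0.0, "z": 0, "rx": 0.0, "ry": 0.0, "rz": 0.0}
  ]
}}

```text
time_s: 7.3
position: [0.6113, -0.0832, 0.2452]
tool_rot: [[-0.463, 0.878, -0.12], [0.727, 0.454, 0.515], [0.507, 0.152, -0.849]]
ft_force: [0.2, -0.3, -1.2]
grip_width: 0.0266
```

```bash
python3 - <<'E'
from drift import *
Q=fitdrift('4'); cup(Q)
import cv2
a=cv2.imread('pics/scene_4.png')[140:290,220:420]; b=cv2.imread('pics/top_4.png')[180:310,270:450]
cv2.imwrite('pics/c4.png',cv2.vconcat([cv2.resize(a,(400,300)),cv2.resize(b,(400,290))]))
E
```

```text
7.4 [ 0.6113 -0.0834  0.2449] kin tip [ -1.8 -50.1  38.6] [ 0.   0.6 -2.2]
scene 567 0.0009 off [ 1.9 -2.8] tilt [0.11 0.09] tip bore [ -0.8 -46.8  38.6] d in bore [ 0.004 -0.002  1.   ]
top 286 0.0007 off [ 2.3 -2.7] tilt [0.15 0.06] tip bore [ -0.4 -46.8  38.6] d in bore [ 0.004 -0.001  1.   ]
both 853 0.0008 off [ 2.1 -2.8] tilt [0.09 0.08] tip bore [ -0.6 -46.8  38.6] d in bore [ 0.003 -0.002  1.   ]
cup pts 1263 mid 27.27 low 27.5 high 27.1 near 25.3 far 29.2 lean 2.45
```

View pics/c4.png

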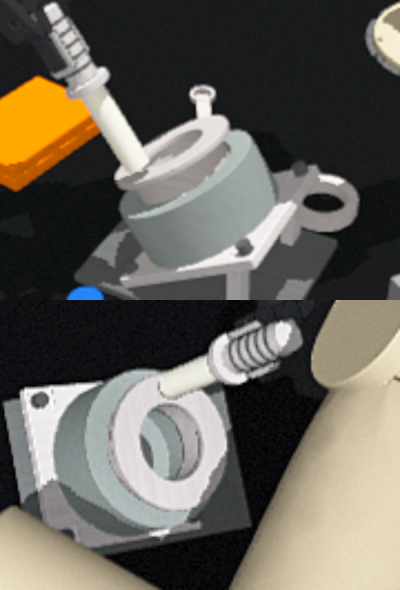

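Call:
{"method": "play_rows", "body": {
  "commands": [
    {"grip": 1, "x": 0, "y": -0.001, "z": 0.005, "rx": 0, "ry": 0, "rz": 0.0},
    {"grip": 1, "x": 0, "y": 0, "z": 0.003, "rx": 0, "ry": 0, "rz": 0.0},
    {"grip": 1, "x": 0.0, "y": 0.0, "z": 0.002, "rx": 0.0, "ry": 0.0, "rz": 0.0},
    {"grip": 1, "x": 0.0, "y": 0.0, "z": 0.002, "rx": 0.0, "ry": 0.0, "rz": 0.0},
    {"grip": 1, "x": 0.0, "y": 0.0, "z": 0.002, "rx": 0.0, "ry": 0.0, "rz": 0.0}
  ]
}}

```text
time_s: 8.02
position: [0.6089, -0.0768, 0.233]
tool_rot: [[-0.463, 0.878, -0.119], [0.728, 0.453, 0.515], [0.506, 0.152, -0.849]]
ft_force: [1.5, -5.3, 6.4]
grip_width: 0.0263
```

```bash
python3 - <<'E'
from drift import *
Q=fitdrift('5'); cup(Q)
E
```

```text
8.125 [ 0.6088 -0.0765  0.2326] kin tip [ -2.1 -49.2  24.3] [ 1.  -2.6  2.8]
scene 555 0.0009 off [ 1.7 -3. ] tilt [ 0.02 -0.08] tip bore [ -1.4 -45.9  24.3] d in bore [0.001 0.001 1.   ]
top 270 0.0007 off [ 2.1 -2.7] tilt [0.26 0.18] tip bore [ -0.9 -46.1  24.3] d in bore [ 0.006 -0.002  1.   ]
both 825 0.0009 off [ 1.9 -2.9] tilt [ 0.01 -0.13] tip bore [ -1.1 -45.9  24.3] d in bore [0.001 0.002 1.   ]
cup pts 1222 mid 25.13 low 25.1 high 25.2 near 25.5 far 24.8 lean 0.45
```

```bash
sed -i 's/^CX,CY=.*/CX,CY=1.0,3.3/' plan.py; python3 - <<'E'
import plan; plan.G=1
from plan import *
p,R,s=now()
goto(p,R,[(0,-46,21,2),(0,-46,38,1),(0,46,36,3),(0,46,29,1)])
E
```

```text
[{"grip": 1, "x": 0.0005, "y": 0.0001, "z": 0.0016, "rx": -0.0004, "ry": 0.0004, "rz": 0.0}, {"grip": 1, "x": 0.0005, "y": 0.0002, "z": 0.0017, "rx": -0.0004, "ry": 0.0005, "rz": 0.0}, {"grip": 1, "x": 0.0, "y": 0.0, "z": -0.017, "rx": 0.0, "ry": 0.0, "rz": 0.0}, {"grip": 1, "x": 0.0088, "y": -0.0294, "z": 0.0007, "rx": 0.0, "ry": 0.0, "rz": 0.0}, {"grip": 1, "x": 0.0088, "y": -0.0293, "z": 0.0006, "rx": 0.0, "ry": 0.0, "rz": 0.0}, {"grip": 1, "x": 0.0088, "y": -0.0294, "z": 0.0007, "rx": 0.0, "ry": 0.0, "rz": 0.0}, {"grip": 1, "x": 0.0, "y": 0.0, "z": 0.007, "rx": 0.0, "ry": 0.0, "rz": 0.0}]
7 rows end [ 0.5196 -0.0988  0.2371]
```

Call:
{"method": "play_rows", "body": {
  "commands": [
    {"grip": 1, "x": 0.001, "y": 0, "z": 0.002, "rx": 0, "ry": 0, "rz": 0.0},
    {"grip": 1, "x": 0, "y": 0, "z": 0.0015, "rx": 0, "ry": 0, "rz": 0.0},
    {"grip": 1, "x": 0, "y": 0, "z": 0, "rx": 0, "ry": 0, "rz": 0.0},
    {"grip": 1, "x": 0, "y": 0, "z": -0.017, "rx": 0, "ry": 0, "rz": 0.0},
    {"grip": 1, "x": 0.009, "y": -0.029, "z": 0, "rx": 0, "ry": 0, "rz": 0.0},
    {"grip": 1, "x": 0.009, "y": -0.03, "z": 0, "rx": 0, "ry": 0, "rz": 0.0},
    {"grip": 1, "x": 0.0085, "y": -0.029, "z": 0, "rx": 0, "ry": 0, "rz": 0.0},
    {"grip": 1, "x": 0, "y": 0, "z": 0.002, "rx": 0, "ry": 0, "rz": 0.0},
    {"grip": 1, "x": 0, "y": 0, "z": 0, "rx": 0, "ry": 0, "rz": 0.0}
  ]
}}

```text
time_s: 9.25
position: [0.5203, -0.1018, 0.2423]
tool_rot: [[-0.463, 0.878, -0.121], [0.726, 0.454, 0.516], [0.509, 0.151, -0.848]]
ft_force: [0.1, -0.1, -2.1]
grip_width: 0.0265
```

```bash
python3 - <<'E'
from drift import *
import plan; plan.G=1
Q=fitdrift('6'); cup(Q)
p,R,s=now()
goto(p,R,[(0,46,28,2),(0,46,16.5,5),(0,46,34,1),(0,-46,34,3)])
E
```

```text
9.35 [ 0.5205 -0.1018  0.2424] kin tip [-0.9 42.7 35.1] [-0.2 -0.1 -1.6]
scene 496 0.001 off [ 1.9 -3.1] tilt [-0.01  0.01] tip bore [-0.1 46.3 35.1] d in bore [-0.    -0.003  1.   ]
top 285 0.0008 off [ 2.3 -2.8] tilt [0.08 0.13] tip bore [ 0.5 46.1 35.1] d in bore [ 0.002 -0.004  1.   ]
both 781 0.0009 off [ 2.1 -3. ] tilt [-0.07 -0.02] tip bore [ 0.3 46.2 35.1] d in bore [-0.001 -0.002  1.   ]
cup pts 1424 mid 22.38 low 22.3 high 22.5 near 24.5 far 20.2 lean 2.68
[{"grip": 1, "x": 0.0, "y": -0.0001, "z": 0.0035, "rx": -0.0011, "ry": -0.0004, "rz": 0.0}, {"grip": 1, "x": 0.0, "y": -0.0001, "z": 0.0036, "rx": -0.0011, "ry": -0.0004, "rz": 0.0}, {"grip": 1, "x": 0.0, "y": 0.0, "z": 0.0023, "rx": 0.0, "ry": 0.0, "rz": 0.0}, {"grip": 1, "x": 0.0, "y": 0.0, "z": 0.0023, "rx": 0.0, "ry": 0.0, "rz": 0.0}, {"grip": 1, "x": 0.0, "y": 0.0, "z": 0.0023, "rx": 0.0, "ry": 0.0, "rz": 0.0}, {"grip": 1, "x": 0.0, "y": 0.0, "z": 0.0023, "rx": 0.0, "ry": 0.0, "rz": 0.0}, {"grip": 1, "x": 0.0, "y": 0.0, "z": 0.0023, "rx": 0.0, "ry": 0.0, "rz": 0.0}, {"grip": 1, "x": 0.0, "y": 0.0, "z": -0.0175, "rx": 0.0, "ry": 0.0, "rz": 0.0}, {"grip": 1, "x": -0.0088, "y": 0.0294, "z": 0.0, "rx": 0.0, "ry": 0.0, "rz": 0.0}, {"grip": 1, "x": -0.0088, "y": 0.0293, "z": 0.0, "rx": 0.0, "ry": 0.0, "rz": 0.0}, {"grip": 1, "x": -0.0089, "y": 0.0294, "z": 0.0, "rx": 0.0, "ry": 0.0, "rz": 0.0}]
11 rows end [ 0.6098 -0.0807  0.2414]
```

Call:
{"method": "play_rows", "body": {
  "commands": [
    {"grip": 1, "x": 0, "y": 0, "z": 0.005, "rx": -0.002, "ry": -0.001, "rz": 0.0},
    {"grip": 1, "x": 0, "y": 0, "z": 0.004, "rx": 0, "ry": 0, "rz": 0.0},
    {"grip": 1, "x": 0, "y": 0, "z": 0.0025, "rx": 0, "ry": 0, "rz": 0.0},
    {"grip": 1, "x": 0, "y": 0, "z": 0.0025, "rx": 0, "ry": 0, "rz": 0.0},
    {"grip": 1, "x": 0, "y": 0, "z": 0.0025, "rx": 0, "ry": 0, "rz": 0.0},
    {"grip": 1, "x": 0, "y": 0, "z": 0.002, "rx": 0, "ry": 0, "rz": 0.0},
    {"grip": 1, "x": 0, "y": 0, "z": 0, "rx": 0, "ry": 0, "rz": 0.0},
    {"grip": 1, "x": 0, "y": 0, "z": -0.017, "rx": 0, "ry": 0, "rz": 0.0},
    {"grip": 1, "x": -0.009, "y": 0.029, "z": 0, "rx": 0, "ry": 0, "rz": 0.0},
    {"grip": 1, "x": -0.009, "y": 0.03, "z": 0, "rx": 0, "ry": 0, "rz": 0.0},
    {"grip": 1, "x": -0.0085, "y": 0.029, "z": 0, "rx": 0, "ry": 0, "rz": 0.0},
    {"grip": 1, "x": 0, "y": 0, "z": 0, "rx": 0, "ry": 0, "rz": 0.0}
  ]
}}

```text
time_s: 10.85
position: [0.6102, -0.08, 0.2402]
tool_rot: [[-0.463, 0.878, -0.12], [0.726, 0.454, 0.516], [0.508, 0.152, -0.848]]
ft_force: [-0.5, 0.3, -2.4]
grip_width: 0.0267
```

```bash
python3 - <<'E'
from drift import *
import plan; plan.G=1
Q=fitdrift('7'); cup(Q)
p,R,s=now()
goto(p,R,[(0,-46,22,2),(0,-46,13,4),(0,-46,34,1),(0,46,34,3)])
E
```

```text
10.95 [ 0.609  -0.0807  0.2409] kin tip [ -1.1 -48.5  33.4] [-0.4 -0.  -1.8]
scene 561 0.0009 off [ 1.1 -1.9] tilt [0.25 0.19] tip bore [ -0.6 -46.3  33.4] d in bore [ 0.005 -0.002  1.   ]
top 278 0.0007 off [ 2.  -2.4] tilt [0.19 0.14] tip bore [  0.1 -45.6  33.4] d in bore [ 0.004 -0.002  1.   ]
both 839 0.0009 off [ 1.6 -2.2] tilt [0.1  0.27] tip bore [ -0.2 -45.9  33.4] d in bore [ 0.003 -0.005  1.   ]
cup pts 1316 mid 18.54 low 18.3 high 18.8 near 17.3 far 19.8 lean 1.61
[{"grip": 1, "x": -0.0001, "y": 0.0004, "z": 0.0057, "rx": -0.0003, "ry": -0.0001, "rz": 0.0}, {"grip": 1, "x": 0.0, "y": 0.0004, "z": 0.0057, "rx": -0.0002, "ry": -0.0001, "rz": 0.0}, {"grip": 1, "x": 0.0, "y": 0.0, "z": 0.0023, "rx": 0.0, "ry": 0.0, "rz": 0.0}, {"grip": 1, "x": 0.0, "y": 0.0, "z": 0.0022, "rx": 0.0, "ry": 0.0, "rz": 0.0}, {"grip": 1, "x": 0.0, "y": 0.0, "z": 0.0023, "rx": 0.0, "ry": 0.0, "rz": 0.0}, {"grip": 1, "x": 0.0, "y": 0.0, "z": 0.0022, "rx": 0.0, "ry": 0.0, "rz": 0.0}, {"grip": 1, "x": 0.0, "y": 0.0, "z": -0.021, "rx": 0.0, "ry": 0.0, "rz": 0.0}, {"grip": 1, "x": 0.0088, "y": -0.0294, "z": 0.0, "rx": 0.0, "ry": 0.0, "rz": 0.0}, {"grip": 1, "x": 0.0088, "y": -0.0294, "z": 0.0, "rx": 0.0, "ry": 0.0, "rz": 0.0}, {"grip": 1, "x": 0.0088, "y": -0.0293, "z": 0.0, "rx": 0.0, "ry": 0.0, "rz": 0.0}]
10 rows end [ 0.5202 -0.1014  0.2415]
```

Call:
{"method": "play_rows", "body": {
  "commands": [
    {"grip": 1, "x": 0, "y": 0, "z": 0.006, "rx": 0, "ry": 0, "rz": 0.0},
    {"grip": 1, "x": 0, "y": 0, "z": 0.006, "rx": 0, "ry": 0, "rz": 0.0},
    {"grip": 1, "x": 0, "y": 0, "z": 0.0025, "rx": 0, "ry": 0, "rz": 0.0},
    {"grip": 1, "x": 0, "y": 0, "z": 0.0025, "rx": 0, "ry": 0, "rz": 0.0},
    {"grip": 1, "x": 0, "y": 0, "z": 0.002, "rx": 0, "ry": 0, "rz": 0.0},
    {"grip": 1, "x": 0, "y": 0, "z": 0.0015, "rx": 0, "ry": 0, "rz": 0.0},
    {"grip": 1, "x": 0, "y": 0, "z": 0, "rx": 0, "ry": 0, "rz": 0.0},
    {"grip": 1, "x": 0, "y": 0, "z": -0.017, "rx": 0, "ry": 0, "rz": 0.0},
    {"grip": 1, "x": 0.009, "y": -0.029, "z": 0, "rx": 0, "ry": 0, "rz": 0.0},
    {"grip": 1, "x": 0.009, "y": -0.029, "z": 0, "rx": 0, "ry": 0, "rz": 0.0},
    {"grip": 1, "x": 0.009, "y": -0.029, "z": 0, "rx": 0, "ry": 0, "rz": 0.0},
    {"grip": 1, "x": 0, "y": 0, "z": 0, "rx": 0, "ry": 0, "rz": 0.0}
  ]
}}

```text
time_s: 12.45
position: [0.519, -0.0989, 0.239]
tool_rot: [[-0.462, 0.879, -0.118], [0.728, 0.452, 0.516], [0.507, 0.152, -0.848]]
ft_force: [0.6, -0.0, -0.8]
grip_width: 0.0265
```

```bash
python3 - <<'E'
from drift import *
import plan; plan.G=1
Q=fitdrift('8'); cup(Q)
p,R,s=now()
goto(p,R,[(0,46,20,2),(0,46,11,4),(0,46,24,1),(-46,0,24,3)])
E
```

```text
12.55 [ 0.5204 -0.0987  0.2389] kin tip [-0.3 41.7 30.5] [ 0.1 -0.1 -2.7]
scene 491 0.001 off [ 2.5 -4. ] tilt [-0.03 -0.16] tip bore [ 1.  46.2 30.5] d in bore [-0.     0.004  1.   ]
top 285 0.0006 off [ 2.6 -3.1] tilt [0.14 0.03] tip bore [ 1.3 45.4 30.5] d in bore [0.003 0.001 1.   ]
both 776 0.0009 off [ 2.5 -3.6] tilt [ 0.07 -0.26] tip bore [ 1.1 45.8 30.5] d in bore [0.001 0.006 1.   ]
cup pts 1376 mid 15.35 low 15.2 high 15.4 near 16.9 far 13.8 lean 1.93
[{"grip": 1, "x": -0.0003, "y": -0.0005, "z": 0.0052, "rx": 0.0004, "ry": 0.0005, "rz": 0.0}, {"grip": 1, "x": -0.0002, "y": -0.0006, "z": 0.0053, "rx": 0.0004, "ry": 0.0005, "rz": 0.0}, {"grip": 1, "x": 0.0, "y": 0.0, "z": 0.0022, "rx": 0.0, "ry": 0.0, "rz": 0.0}, {"grip": 1, "x": 0.0, "y": 0.0, "z": 0.0023, "rx": 0.0, "ry": 0.0, "rz": 0.0}, {"grip": 1, "x": 0.0, "y": 0.0, "z": 0.0022, "rx": 0.0, "ry": 0.0, "rz": 0.0}, {"grip": 1, "x": 0.0, "y": 0.0, "z": 0.0023, "rx": 0.0, "ry": 0.0, "rz": 0.0}, {"grip": 1, "x": 0.0, "y": 0.0, "z": -0.013, "rx": 0.0, "ry": 0.0, "rz": 0.0}, {"grip": 1, "x": -0.0191, "y": 0.0103, "z": 0.0, "rx": 0.0, "ry": 0.0, "rz": 0.0}, {"grip": 1, "x": -0.0191, "y": 0.0103, "z": 0.0, "rx": 0.0, "ry": 0.0, "rz": 0.0}, {"grip": 1, "x": -0.0191, "y": 0.0103, "z": 0.0, "rx": 0.0, "ry": 0.0, "rz": 0.0}]
10 rows end [ 0.5725 -0.1239  0.2086]
```

Call:
{"method": "play_rows", "body": {
  "commands": [
    {"grip": 1, "x": 0, "y": 0, "z": 0.006, "rx": 0, "ry": 0.001, "rz": 0.0},
    {"grip": 1, "x": 0, "y": 0, "z": 0.006, "rx": 0, "ry": 0, "rz": 0.0},
    {"grip": 1, "x": 0, "y": 0, "z": 0.0025, "rx": 0, "ry": 0, "rz": 0.0},
    {"grip": 1, "x": 0, "y": 0, "z": 0.0025, "rx": 0, "ry": 0, "rz": 0.0},
    {"grip": 1, "x": 0, "y": 0, "z": 0.002, "rx": 0, "ry": 0, "rz": 0.0},
    {"grip": 1, "x": 0, "y": 0, "z": 0.001, "rx": 0, "ry": 0, "rz": 0.0},
    {"grip": 1, "x": 0, "y": 0, "z": 0, "rx": 0, "ry": 0, "rz": 0.0},
    {"grip": 1, "x": 0, "y": 0, "z": -0.013, "rx": 0, "ry": 0, "rz": 0.0},
    {"grip": 1, "x": -0.019, "y": 0.01, "z": 0, "rx": 0, "ry": 0, "rz": 0.0},
    {"grip": 1, "x": -0.019, "y": 0.01, "z": 0, "rx": 0, "ry": 0, "rz": 0.0},
    {"grip": 1, "x": -0.019, "y": 0.01, "z": 0, "rx": 0, "ry": 0, "rz": 0.0},
    {"grip": 1, "x": 0, "y": 0, "z": 0, "rx": 0, "ry": 0, "rz": 0.0}
  ]
}}

```text
time_s: 14.05
position: [0.5723, -0.1234, 0.2078]
tool_rot: [[-0.462, 0.879, -0.12], [0.726, 0.453, 0.517], [0.509, 0.152, -0.847]]
ft_force: [-1.1, 0.1, -1.7]
grip_width: 0.0261
```

```bash
python3 - <<'E'
from drift import *
import plan; plan.G=1
Q=fitdrift('9'); cup(Q)
p,R,s=now()
goto(p,R,[(-46,0,16,2),(-46,0,9,4),(-46,0,24,1),(0,-46,24,3)])
E
```

```text
14.15 [ 0.5716 -0.1229  0.2088] kin tip [-45.8  -2.6  23.6] [-0.4 -0.4 -1.9]
scene 488 0.001 off [ 0.2 -2.6] tilt [ 0.33 -0.13] tip bore [-46.3   0.   23.6] d in bore [0.004 0.004 1.   ]
top 276 0.0008 off [ 1.9 -2.7] tilt [ 0.07 -0.06] tip bore [-44.8   0.5  23.6] d in bore [0.    0.001 1.   ]
both 764 0.001 off [ 1.2 -2.7] tilt [ 0.06 -0.13] tip bore [-45.4   0.3  23.6] d in bore [-0.     0.002  1.   ]
cup pts 1426 mid 11.91 low 11.9 high 11.9 near 10.5 far 13.3 lean 1.74
[{"grip": 1, "x": -0.0007, "y": 0.0002, "z": 0.0038, "rx": 0.0, "ry": -0.0004, "rz": 0.0}, {"grip": 1, "x": -0.0006, "y": 0.0001, "z": 0.0038, "rx": 0.0, "ry": -0.0003, "rz": 0.0}, {"grip": 1, "x": 0.0, "y": 0.0, "z": 0.0017, "rx": 0.0, "ry": 0.0, "rz": 0.0}, {"grip": 1, "x": 0.0, "y": 0.0, "z": 0.0018, "rx": 0.0, "ry": 0.0, "rz": 0.0}, {"grip": 1, "x": 0.0, "y": 0.0, "z": 0.0017, "rx": 0.0, "ry": 0.0, "rz": 0.0}, {"grip": 1, "x": 0.0, "y": 0.0, "z": 0.0018, "rx": 0.0, "ry": 0.0, "rz": 0.0}, {"grip": 1, "x": 0.0, "y": 0.0, "z": -0.015, "rx": 0.0, "ry": 0.0, "rz": 0.0}, {"grip": 1, "x": 0.0103, "y": 0.0191, "z": 0.0, "rx": 0.0, "ry": 0.0, "rz": 0.0}, {"grip": 1, "x": 0.0103, "y": 0.0191, "z": 0.0, "rx": 0.0, "ry": 0.0, "rz": 0.0}, {"grip": 1, "x": 0.0102, "y": 0.0191, "z": 0.0, "rx": 0.0, "ry": 0.0, "rz": 0.0}]
10 rows end [ 0.6086 -0.0755  0.2329]
```

Call:
{"method": "play_rows", "body": {
  "commands": [
    {"grip": 1, "x": 0, "y": 0, "z": 0.006, "rx": 0, "ry": 0, "rz": 0.0},
    {"grip": 1, "x": 0, "y": 0, "z": 0.004, "rx": 0, "ry": 0, "rz": 0.0},
    {"grip": 1, "x": 0, "y": 0, "z": 0.002, "rx": 0, "ry": 0, "rz": 0.0},
    {"grip": 1, "x": 0, "y": 0, "z": 0.002, "rx": 0, "ry": 0, "rz": 0.0},
    {"grip": 1, "x": 0, "y": 0, "z": 0, "rx": 0, "ry": 0, "rz": 0.0},
    {"grip": 1, "x": 0, "y": 0, "z": -0.014, "rx": 0, "ry": 0, "rz": 0.0},
    {"grip": 1, "x": 0.01, "y": 0.019, "z": 0, "rx": 0, "ry": 0, "rz": 0.0},
    {"grip": 1, "x": 0.01, "y": 0.019, "z": 0, "rx": 0, "ry": 0, "rz": 0.0},
    {"grip": 1, "x": 0.01, "y": 0.019, "z": 0, "rx": 0, "ry": 0, "rz": 0.0},
    {"grip": 1, "x": 0, "y": 0, "z": 0, "rx": 0, "ry": 0, "rz": 0.0}
  ]
}}

```text
time_s: 15.4
position: [0.6086, -0.0748, 0.2332]
tool_rot: [[-0.465, 0.878, -0.119], [0.726, 0.454, 0.516], [0.507, 0.154, -0.848]]
ft_force: [0.1, -0.2, -2.1]
grip_width: 0.0265
```

```bash
python3 - <<'E'
from drift import *
import plan; plan.G=1
Q=fitdrift('10'); cup(Q)
p,R,s=now()
goto(p,R,[(0,-46,16,2),(0,-46,9,4),(0,-46,24,1),(46,0,24,3)])
E
```

```text
15.5 [ 0.6079 -0.0758  0.2324] kin tip [ -1.4 -48.6  23.6] [-0.  -0.  -2.4]
scene 554 0.0009 off [ 2.2 -1.7] tilt [0.4  0.03] tip bore [  0.2 -46.3  23.6] d in bore [0.007 0.001 1.   ]
top 273 0.0007 off [ 2.4 -2.4] tilt [0.08 0.34] tip bore [  0.2 -45.5  23.6] d in bore [ 0.003 -0.005  1.   ]
both 827 0.0009 off [ 2.3 -1.9] tilt [0.25 0.19] tip bore [  0.3 -46.   23.6] d in bore [ 0.005 -0.002  1.   ]
cup pts 1283 mid 10.62 low 9.6 high 11.7 near 9.2 far 12.0 lean 2.18
[{"grip": 1, "x": 0.0001, "y": 0.0004, "z": 0.0038, "rx": 0.0, "ry": -0.0001, "rz": 0.0}, {"grip": 1, "x": 0.0001, "y": 0.0004, "z": 0.0038, "rx": 0.0, "ry": -0.0001, "rz": 0.0}, {"grip": 1, "x": 0.0, "y": 0.0, "z": 0.0018, "rx": 0.0, "ry": 0.0, "rz": 0.0}, {"grip": 1, "x": 0.0, "y": 0.0, "z": 0.0017, "rx": 0.0, "ry": 0.0, "rz": 0.0}, {"grip": 1, "x": 0.0, "y": 0.0, "z": 0.0018, "rx": 0.0, "ry": 0.0, "rz": 0.0}, {"grip": 1, "x": 0.0, "y": 0.0, "z": 0.0017, "rx": 0.0, "ry": 0.0, "rz": 0.0}, {"grip": 1, "x": 0.0, "y": 0.0, "z": -0.015, "rx": 0.0, "ry": 0.0, "rz": 0.0}, {"grip": 1, "x": 0.0191, "y": -0.0103, "z": 0.0, "rx": 0.0, "ry": 0.0, "rz": 0.0}, {"grip": 1, "x": 0.0191, "y": -0.0103, "z": 0.0, "rx": 0.0, "ry": 0.0, "rz": 0.0}, {"grip": 1, "x": 0.0191, "y": -0.0102, "z": 0.0, "rx": 0.0, "ry": 0.0, "rz": 0.0}]
10 rows end [ 0.555  -0.0478  0.2573]
```

Call:
{"method": "play_rows", "body": {
  "commands": [
    {"grip": 1, "x": 0, "y": 0, "z": 0.006, "rx": 0, "ry": 0, "rz": 0.0},
    {"grip": 1, "x": 0, "y": 0, "z": 0.004, "rx": 0, "ry": 0, "rz": 0.0},
    {"grip": 1, "x": 0, "y": 0, "z": 0.002, "rx": 0, "ry": 0, "rz": 0.0},
    {"grip": 1, "x": 0, "y": 0, "z": 0.002, "rx": 0, "ry": 0, "rz": 0.0},
    {"grip": 1, "x": 0, "y": 0, "z": 0.001, "rx": 0, "ry": 0, "rz": 0.0},
    {"grip": 1, "x": 0, "y": 0, "z": 0, "rx": 0, "ry": 0, "rz": 0.0},
    {"grip": 1, "x": 0, "y": 0, "z": -0.014, "rx": 0, "ry": 0, "rz": 0.0},
    {"grip": 1, "x": 0.019, "y": -0.01, "z": 0, "rx": 0, "ry": 0, "rz": 0.0},
    {"grip": 1, "x": 0.019, "y": -0.01, "z": 0, "rx": 0, "ry": 0, "rz": 0.0},
    {"grip": 1, "x": 0.019, "y": -0.01, "z": 0, "rx": 0, "ry": 0, "rz": 0.0},
    {"grip": 1, "x": 0, "y": 0, "z": 0, "rx": 0, "ry": 0, "rz": 0.0}
  ]
}}

```text
time_s: 16.88
position: [0.555, -0.0467, 0.2572]
tool_rot: [[-0.464, 0.878, -0.118], [0.727, 0.453, 0.516], [0.507, 0.154, -0.848]]
ft_force: [0.1, -0.4, -2.1]
grip_width: 0.0265
```

```bash
python3 - <<'E'
from drift import *
import plan; plan.G=1
Q=fitdrift('11'); cup(Q)
p,R,s=now()
goto(p,R,[(46,0,16,2),(46,0,9,4),(46,0,24,1),(0,46,24,3)])
E
```

```text
16.975 [ 0.5557 -0.0473  0.2561] kin tip [44.7 -4.2 22.8] [ 0.5  0.2 -1.7]
scene 556 0.0009 off [ 2.8 -3.1] tilt [0.14 0.16] tip bore [46.5 -0.4 22.8] d in bore [ 0.003 -0.001  1.   ]
top 271 0.0007 off [ 2.7 -2.6] tilt [-0.08 -0.04] tip bore [46.5 -0.9 22.8] d in bore [-0.002  0.001  1.   ]
both 827 0.0008 off [ 2.7 -3. ] tilt [0.1  0.06] tip bore [46.4 -0.6 22.8] d in bore [0.002 0.    1.   ]
cup pts 1245 mid 8.94 low 8.0 high 9.8 near 9.5 far 8.3 lean 1.35
[{"grip": 1, "x": 0.0003, "y": -0.0003, "z": 0.0034, "rx": 0.0003, "ry": 0.0, "rz": 0.0}, {"grip": 1, "x": 0.0003, "y": -0.0004, "z": 0.0034, "rx": 0.0003, "ry": 0.0001, "rz": 0.0}, {"grip": 1, "x": 0.0, "y": 0.0, "z": 0.0017, "rx": 0.0, "ry": 0.0, "rz": 0.0}, {"grip": 1, "x": 0.0, "y": 0.0, "z": 0.0018, "rx": 0.0, "ry": 0.0, "rz": 0.0}, {"grip": 1, "x": 0.0, "y": 0.0, "z": 0.0017, "rx": 0.0, "ry": 0.0, "rz": 0.0}, {"grip": 1, "x": 0.0, "y": 0.0, "z": 0.0018, "rx": 0.0, "ry": 0.0, "rz": 0.0}, {"grip": 1, "x": 0.0, "y": 0.0, "z": -0.015, "rx": 0.0, "ry": 0.0, "rz": 0.0}, {"grip": 1, "x": -0.0103, "y": -0.0191, "z": 0.0, "rx": 0.0, "ry": 0.0, "rz": 0.0}, {"grip": 1, "x": -0.0103, "y": -0.0191, "z": 0.0, "rx": 0.0, "ry": 0.0, "rz": 0.0}, {"grip": 1, "x": -0.0103, "y": -0.0191, "z": 0.0, "rx": 0.0, "ry": 0.0, "rz": 0.0}]
10 rows end [ 0.5189 -0.0962  0.2329]
```

Call:
{"method": "play_rows", "body": {
  "commands": [
    {"grip": 1, "x": 0, "y": 0, "z": 0.007, "rx": 0, "ry": 0, "rz": 0.0},
    {"grip": 1, "x": 0, "y": 0, "z": 0.004, "rx": 0, "ry": 0, "rz": 0.0},
    {"grip": 1, "x": 0, "y": 0, "z": 0.002, "rx": 0, "ry": 0, "rz": 0.0},
    {"grip": 1, "x": 0, "y": 0, "z": 0.0015, "rx": 0, "ry": 0, "rz": 0.0},
    {"grip": 1, "x": 0, "y": 0, "z": 0.001, "rx": 0, "ry": 0, "rz": 0.0}
  ]
}}

```text
time_s: 17.6
position: [0.5535, -0.0394, 0.2434]
tool_rot: [[-0.463, 0.878, -0.118], [0.727, 0.453, 0.516], [0.507, 0.153, -0.848]]
ft_force: [-0.8, -5.3, 6.1]
grip_width: 0.0263
```

Call:
{"method": "play_rows", "body": {
  "commands": [
    {"grip": 1, "x": 0, "y": 0, "z": 0.0005, "rx": 0, "ry": 0, "rz": 0.0},
    {"grip": 1, "x": 0, "y": 0, "z": 0.0005, "rx": 0, "ry": 0, "rz": 0.0},
    {"grip": 1, "x": 0, "y": 0, "z": 0, "rx": 0, "ry": 0, "rz": 0.0}
  ]
}}

```text
time_s: 17.98
position: [0.5534, -0.0391, 0.2431]
tool_rot: [[-0.463, 0.878, -0.118], [0.727, 0.453, 0.516], [0.506, 0.153, -0.849]]
ft_force: [-1.7, -7.2, 7.9]
grip_width: 0.0258
```

```bash
python3 - <<'E'
from drift import *
import plan; plan.G=1
Q=fitdrift('12'); cup(Q)
E
```

```text
18.075 [ 0.5534 -0.0391  0.243 ] kin tip [44.8 -3.9  7.2] [-1.6 -6.2  8.1]
scene 549 0.0009 off [ 1.8 -3.1] tilt [-0.01  0.22] tip bore [45.7 -0.4  7.2] d in bore [ 0.002 -0.002  1.   ]
top 259 0.0006 off [ 2.  -3.1] tilt [0.38 0.25] tip bore [45.9 -0.4  7.2] d in bore [ 0.009 -0.001  1.   ]
both 808 0.0008 off [ 2.  -3.1] tilt [0.08 0.2 ] tip bore [45.8 -0.4  7.2] d in bore [ 0.004 -0.001  1.   ]
cup pts 1127 mid 7.67 low 8.2 high 7.1 near 7.8 far 7.6 lean 0.67
```

Call:
{"method": "play_rows", "body": {
  "commands": [
    {"grip": 1, "x": 0, "y": 0, "z": -0.009, "rx": 0, "ry": 0, "rz": 0.0},
    {"grip": 1, "x": -0.01, "y": -0.019, "z": 0, "rx": 0, "ry": 0, "rz": 0.0},
    {"grip": 1, "x": -0.01, "y": -0.019, "z": 0, "rx": 0, "ry": 0, "rz": 0.0},
    {"grip": 1, "x": -0.01, "y": -0.019, "z": 0, "rx": 0, "ry": 0, "rz": 0.0},
    {"grip": 1, "x": 0, "y": 0, "z": 0, "rx": 0, "ry": 0, "rz": 0.0}
  ]
}}

```text
time_s: 18.7
position: [0.5178, -0.0914, 0.2254]
tool_rot: [[-0.461, 0.879, -0.119], [0.727, 0.451, 0.518], [0.509, 0.152, -0.847]]
ft_force: [0.5, 0.6, -1.8]
grip_width: 0.0266
```

```bash
python3 - <<'E'
from drift import *
import plan; plan.G=1
Q=fitdrift('13'); cup(Q);cup(Q[:1]);cup(Q[1:])
E
```

```text
18.8 [ 0.5185 -0.0906  0.226 ] kin tip [ 0.1 41.8 15.1] [ 0.8  0.5 -2.5]
scene 484 0.0011 off [ 1.  -3.8] tilt [ 0.22 -0.08] tip bore [-0.  45.7 15.1] d in bore [0.003 0.003 1.   ]
top 270 0.0007 off [ 1.9 -3. ] tilt [ 0.29 -0.13] tip bore [ 1.1 45.2 15.1] d in bore [0.004 0.004 1.   ]
both 754 0.001 off [ 1.6 -3.5] tilt [ 0.11 -0.19] tip bore [ 0.6 45.6 15.1] d in bore [0.    0.004 1.   ]
cup pts 1340 mid 7.49 low 7.9 high 7.1 near 7.6 far 7.4 lean 0.51
cup pts 616 mid 7.79 low 8.2 high 7.3 near 7.9 far 7.7 lean 0.57
cup pts 752 mid 7.3 low 7.7 high 6.9 near 7.6 far 7.0 lean 0.58
```

Call:
{"method": "play_rows", "body": {
  "commands": [
    {"grip": 1, "x": 0, "y": 0, "z": 0.005, "rx": 0, "ry": 0, "rz": 0.0},
    {"grip": 1, "x": 0, "y": 0, "z": 0.0015, "rx": 0, "ry": 0, "rz": 0.0},
    {"grip": 1, "x": 0, "y": 0, "z": 0.001, "rx": 0, "ry": 0, "rz": 0.0},
    {"grip": 1, "x": 0, "y": 0, "z": 0.001, "rx": 0, "ry": 0, "rz": 0.0},
    {"grip": 1, "x": 0, "y": 0, "z": 0.0005, "rx": 0, "ry": 0, "rz": 0.0},
    {"grip": 1, "x": 0, "y": 0, "z": 0, "rx": 0, "ry": 0, "rz": 0.0}
  ]
}}

```text
time_s: 19.55
position: [0.5173, -0.0866, 0.2191]
tool_rot: [[-0.463, 0.878, -0.118], [0.727, 0.453, 0.516], [0.506, 0.154, -0.849]]
ft_force: [0.2, -3.6, 6.6]
grip_width: 0.0269
```

```bash
python3 - <<'E'
from plan import *
p,R,s=now(); print(tipb(p,R),s['ft_force'])
E
```

```text
[-0.21201268 41.94668511  7.10916201] [ 0.1658665  -3.56099093  6.60252803]
```

Call:
{"method": "play_rows", "body": {
  "commands": [
    {"grip": 1, "x": 0, "y": 0, "z": 0.001, "rx": 0, "ry": 0, "rz": 0.0},
    {"grip": 1, "x": 0, "y": 0, "z": 0.001, "rx": 0, "ry": 0, "rz": 0.0},
    {"grip": 1, "x": 0, "y": 0, "z": 0.0, "rx": 0, "ry": 0, "rz": 0.0}
  ]
}}

```text
time_s: 19.92
position: [0.5173, -0.0865, 0.2188]
tool_rot: [[-0.464, 0.878, -0.116], [0.728, 0.453, 0.514], [0.504, 0.154, -0.85]]
ft_force: [-1.9, -10.5, 18.2]
grip_width: 0.0263
```

```bash
python3 - <<'E'
import plan; plan.G=1
from plan import *
p,R,s=now(); print(tipb(p,R),s['ft_force'])
goto(p,R,[(0,46,16,1),(-46,0,16,3),(-46,0,7,6)])
E
```

```text
[-0.60242514 41.70067632  6.803055  ] [ -1.9100662  -10.47186979  18.18347638]
[{"grip": 1, "x": -0.0006, "y": -0.0008, "z": -0.0092, "rx": 0.0019, "ry": 0.0042, "rz": 0.0}, {"grip": 1, "x": -0.0191, "y": 0.0103, "z": 0.0, "rx": 0.0, "ry": 0.0, "rz": 0.0}, {"grip": 1, "x": -0.0191, "y": 0.0102, "z": 0.0, "rx": 0.0, "ry": 0.0, "rz": 0.0}, {"grip": 1, "x": -0.0192, "y": 0.0103, "z": 0.0, "rx": 0.0, "ry": 0.0, "rz": 0.0}, {"grip": 1, "x": 0.0, "y": 0.0, "z": 0.0015, "rx": 0.0, "ry": 0.0, "rz": 0.0}, {"grip": 1, "x": 0.0, "y": 0.0, "z": 0.0015, "rx": 0.0, "ry": 0.0, "rz": 0.0}, {"grip": 1, "x": 0.0, "y": 0.0, "z": 0.0015, "rx": 0.0, "ry": 0.0, "rz": 0.0}, {"grip": 1, "x": 0.0, "y": 0.0, "z": 0.0015, "rx": 0.0, "ry": 0.0, "rz": 0.0}, {"grip": 1, "x": 0.0, "y": 0.0, "z": 0.0015, "rx": 0.0, "ry": 0.0, "rz": 0.0}, {"grip": 1, "x": 0.0, "y": 0.0, "z": 0.0015, "rx": 0.0, "ry": 0.0, "rz": 0.0}]
10 rows end [ 0.5706 -0.1151  0.1941]
```

Call:
{"method": "play_rows", "body": {
  "commands": [
    {"grip": 1, "x": 0, "y": 0, "z": -0.012, "rx": 0, "ry": 0, "rz": 0.0},
    {"grip": 1, "x": -0.019, "y": 0.01, "z": 0, "rx": 0, "ry": 0, "rz": 0.0},
    {"grip": 1, "x": -0.019, "y": 0.01, "z": 0, "rx": 0, "ry": 0, "rz": 0.0},
    {"grip": 1, "x": -0.019, "y": 0.01, "z": 0, "rx": 0, "ry": 0, "rz": 0.0},
    {"grip": 1, "x": 0, "y": 0, "z": 0.004, "rx": 0, "ry": 0, "rz": 0.0},
    {"grip": 1, "x": 0, "y": 0, "z": 0.002, "rx": 0, "ry": 0, "rz": 0.0},
    {"grip": 1, "x": 0, "y": 0, "z": 0.0015, "rx": 0, "ry": 0, "rz": 0.0},
    {"grip": 1, "x": 0, "y": 0, "z": 0.0015, "rx": 0, "ry": 0, "rz": 0.0},
    {"grip": 1, "x": 0, "y": 0, "z": 0.0015, "rx": 0, "ry": 0, "rz": 0.0},
    {"grip": 1, "x": 0, "y": 0, "z": 0.001, "rx": 0, "ry": 0, "rz": 0.0},
    {"grip": 1, "x": 0, "y": 0, "z": 0, "rx": 0, "ry": 0, "rz": 0.0}
  ]
}}

```text
time_s: 21.3
position: [0.5698, -0.1144, 0.1947]
tool_rot: [[-0.464, 0.878, -0.116], [0.728, 0.453, 0.514], [0.504, 0.154, -0.85]]
ft_force: [-1.5, -7.3, 12.5]
grip_width: 0.0264
```

```bash
python3 - <<'E'
import plan; plan.G=1
from plan import *
p,R,s=now(); print(tipb(p,R),s['ft_force'])
E
```

```text
[-46.40643369  -3.09109443   7.03816166] [-1.47745588 -7.28670356 12.51656051]
```

Low side firm too. Now the far side likewise.

Call:
{"method": "play_rows", "body": {
  "commands": [
    {"grip": 1, "x": 0, "y": 0, "z": -0.012, "rx": 0, "ry": 0, "rz": 0.0},
    {"grip": 1, "x": 0.01, "y": 0.019, "z": 0, "rx": 0, "ry": 0, "rz": 0.0},
    {"grip": 1, "x": 0.01, "y": 0.019, "z": 0, "rx": 0, "ry": 0, "rz": 0.0},
    {"grip": 1, "x": 0.01, "y": 0.019, "z": 0, "rx": 0, "ry": 0, "rz": 0.0},
    {"grip": 1, "x": 0, "y": 0, "z": 0.004, "rx": 0, "ry": 0, "rz": 0.0},
    {"grip": 1, "x": 0, "y": 0, "z": 0.002, "rx": 0, "ry": 0, "rz": 0.0},
    {"grip": 1, "x": 0, "y": 0, "z": 0.0015, "rx": 0, "ry": 0, "rz": 0.0},
    {"grip": 1, "x": 0, "y": 0, "z": 0.0015, "rx": 0, "ry": 0, "rz": 0.0},
    {"grip": 1, "x": 0, "y": 0, "z": 0.0015, "rx": 0, "ry": 0, "rz": 0.0},
    {"grip": 1, "x": 0, "y": 0, "z": 0.0015, "rx": 0, "ry": 0, "rz": 0.0},
    {"grip": 1, "x": 0, "y": 0, "z": 0, "rx": 0, "ry": 0, "rz": 0.0}
  ]
}}

```text
time_s: 22.68
position: [0.606, -0.0672, 0.2185]
tool_rot: [[-0.464, 0.878, -0.116], [0.729, 0.452, 0.514], [0.504, 0.154, -0.85]]
ft_force: [-1.0, -8.3, 10.7]
grip_width: 0.0265
```

```bash
python3 - <<'E'
import plan; plan.G=1
from drift import *
p,R,s=now(); print(tipb(p,R),s['ft_force'])
# back to stand: lift along bore axis then upright over the hole
Rd=down(120)
rows(p,R,[(p-R[:,2]*.06,R),([.5092,.2618,.3],Rd),],smax=.05)
E
```

```text
[ -1.71879657 -49.03065833   7.14412095] [-1.01269702 -8.26993064 10.67047948]
[{"grip": 1, "x": 0.0, "y": 0.0, "z": -0.03, "rx": 0.0, "ry": 0.0, "rz": 0.0}, {"grip": 1, "x": 0.0, "y": 0.0, "z": -0.03, "rx": 0.0, "ry": 0.0, "rz": 0.0}, {"grip": 1, "x": 0.041, "y": 0.01, "z": 0.021, "rx": 0.02, "ry": -0.066, "rz": -0.001}, {"grip": 1, "x": 0.042, "y": 0.01, "z": 0.019, "rx": 0.021, "ry": -0.067, "rz": 0.0}, {"grip": 1, "x": 0.043, "y": 0.01, "z": 0.015, "rx": 0.02, "ry": -0.066, "rz": -0.001}, {"grip": 1, "x": 0.044, "y": 0.011, "z": 0.013, "rx": 0.021, "ry": -0.066, "rz": -0.001}, {"grip": 1, "x": 0.045, "y": 0.01, "z": 0.009, "rx": 0.02, "ry": -0.067, "rz": 0.0}, {"grip": 1, "x": 0.045, "y": 0.011, "z": 0.006, "rx": 0.021, "ry": -0.066, "rz": -0.001}, {"grip": 1, "x": 0.046, "y": 0.012, "z": 0.002, "rx": 0.02, "ry": -0.066, "rz": -0.001}, {"grip": 1, "x": 0.045, "y": 0.011, "z": 0.0, "rx": 0.021, "ry": -0.067, "rz": -0.001}]
10 rows end [0.5093 0.2617 0.2999]
```

Call:
{"method": "play_rows", "body": {
  "commands": [
    {"grip": 1, "x": 0, "y": 0, "z": -0.03, "rx": 0, "ry": 0, "rz": 0.0},
    {"grip": 1, "x": 0, "y": 0, "z": -0.04, "rx": 0, "ry": 0, "rz": 0.0},
    {"grip": 1, "x": 0, "y": 0, "z": -0.04, "rx": 0, "ry": 0, "rz": 0.0},
    {"grip": 1, "x": 0, "y": 0, "z": 0, "rx": 0, "ry": 0, "rz": 0.0}
  ]
}}

```text
time_s: 23.18
position: [0.6193, -0.1238, 0.3113]
tool_rot: [[-0.464, 0.879, -0.115], [0.729, 0.452, 0.515], [0.504, 0.155, -0.85]]
ft_force: [-0.5, 0.7, -3.7]
grip_width: 0.0265
```

```bash
python3 - <<'E'
import plan; plan.G=1
from drift import *
Q=[cloud(grab(n,n+'_h.png')) for n in ('scene','top')]; cup(Q);cup(Q[:1]);cup(Q[1:])
p,R,s=now(); print(s['time_s'],tipb(p,R),s['ft_force'])
rows(p,R,[([.5092,.2618,.285],down(120))],smax=.05)
E
```

```text
cup pts 1474 mid 7.14 low 7.1 high 7.2 near 7.1 far 7.2 lean 0.07
cup pts 623 mid 7.35 low 7.3 high 7.4 near 7.3 far 7.4 lean 0.12
cup pts 854 mid 6.85 low 6.5 high 7.2 near 7.0 far 6.7 lean 0.5
23.275 [ -1.19367679 -48.6054953  113.43568472] [ 0.39013574 -0.45854851 -2.26014828]
[{"grip": 1, "x": 0.04, "y": 0.009, "z": 0.029, "rx": 0.02, "ry": -0.067, "rz": -0.001}, {"grip": 1, "x": 0.041, "y": 0.01, "z": 0.026, "rx": 0.02, "ry": -0.067, "rz": 0.0}, {"grip": 1, "x": 0.043, "y": 0.01, "z": 0.023, "rx": 0.021, "ry": -0.067, "rz": -0.001}, {"grip": 1, "x": 0.045, "y": 0.011, "z": 0.02, "rx": 0.02, "ry": -0.067, "rz": -0.001}, {"grip": 1, "x": 0.046, "y": 0.011, "z": 0.016, "rx": 0.02, "ry": -0.067, "rz": 0.0}, {"grip": 1, "x": 0.047, "y": 0.012, "z": 0.014, "rx": 0.02, "ry": -0.067, "rz": -0.001}, {"grip": 1, "x": 0.047, "y": 0.012, "z": 0.01, "rx": 0.02, "ry": -0.067, "rz": -0.001}, {"grip": 1, "x": 0.048, "y": 0.012, "z": 0.006, "rx": 0.02, "ry": -0.067, "rz": -0.001}]
8 rows end [0.5095 0.2617 0.2851]
```

Cup square (lean 0.07°) and seated. Back to the stand.

Call:
{"method": "play_rows", "body": {
  "commands": [
    {"grip": 1, "x": 0.04, "y": 0.009, "z": 0.029, "rx": 0.02, "ry": -0.067, "rz": -0.001},
    {"grip": 1, "x": 0.041, "y": 0.01, "z": 0.026, "rx": 0.02, "ry": -0.067, "rz": 0.0},
    {"grip": 1, "x": 0.043, "y": 0.01, "z": 0.023, "rx": 0.021, "ry": -0.067, "rz": -0.001},
    {"grip": 1, "x": 0.045, "y": 0.011, "z": 0.02, "rx": 0.02, "ry": -0.067, "rz": -0.001},
    {"grip": 1, "x": 0.046, "y": 0.011, "z": 0.016, "rx": 0.02, "ry": -0.067, "rz": 0.0},
    {"grip": 1, "x": 0.047, "y": 0.012, "z": 0.014, "rx": 0.02, "ry": -0.067, "rz": -0.001},
    {"grip": 1, "x": 0.047, "y": 0.012, "z": 0.01, "rx": 0.02, "ry": -0.067, "rz": -0.001},
    {"grip": 1, "x": 0.048, "y": 0.012, "z": 0.006, "rx": 0.02, "ry": -0.067, "rz": -0.001},
    {"grip": 1, "x": 0, "y": 0, "z": 0, "rx": 0, "ry": 0, "rz": 0},
    {"grip": 1, "x": 0, "y": 0, "z": 0, "rx": 0, "ry": 0, "rz": 0}
  ]
}}

```text
time_s: 24.52
position: [0.5089, 0.2615, 0.2846]
tool_rot: [[-0.502, 0.865, -0.001], [0.865, 0.502, -0.001], [-0.001, -0.001, -1.0]]
ft_force: [0.1, 0.4, -2.2]
grip_width: 0.0264
```

```bash
python3 - <<'E'
import plan; plan.G=1
import drift
from drift import *
# use fitdrift with world print
plan.BR[:]=np.eye(3); plan.BO[:]=0
Q=fitdrift('14')
p,R,s=now(); print(R.round(3).tolist())
E
```

```text
24.625 [0.5097 0.2604 0.2851] kin tip [509.8 260.3 163.5] [-0.4 -0.  -2.3]
scene 577 0.0007 off [ 3.5 -3.1] tilt [-0.04  0.27] tip bore [505.3 261.8 163.5] d in bore [0.004 0.003 1.   ]
top 60 0.0003 off [ 3.7 -2.3] tilt [-0.07 -0.52] tip bore [506.  262.4 163.5] d in bore [-0.008 -0.005  1.   ]
both 637 0.0006 off [ 3.6 -2.9] tilt [-0.16  0.12] tip bore [505.4 262.  163.5] d in bore [ 0.003 -0.001  1.   ]
[[-0.499, 0.866, 0.0], [0.866, 0.499, -0.001], [-0.001, -0.0, -1.0]]
```

Call:
{"method": "play_rows", "body": {
  "commands": [
    {"grip": 1, "x": 0, "y": 0.0045, "z": 0.02, "rx": 0, "ry": 0, "rz": 0},
    {"grip": 1, "x": 0, "y": 0, "z": 0.02, "rx": 0, "ry": 0, "rz": 0},
    {"grip": 1, "x": 0, "y": 0, "z": 0.01, "rx": 0, "ry": 0, "rz": 0},
    {"grip": 1, "x": 0, "y": 0, "z": 0, "rx": 0, "ry": 0, "rz": 0},
    {"grip": 1, "x": 0, "y": 0, "z": 0, "rx": 0, "ry": 0, "rz": 0}
  ]
}}

```text
time_s: 25.25
position: [0.514, 0.2634, 0.2365]
tool_rot: [[-0.5, 0.866, 0.003], [0.866, 0.5, -0.0], [-0.002, 0.003, -1.0]]
ft_force: [-0.3, 0.4, -1.5]
grip_width: 0.0264
```

```bash
python3 - <<'E'
import plan
from drift import *
plan.BR[:]=np.eye(3); plan.BO[:]=0
Q=fitdrift('15')
a=cv2.imread('pics/scene_15.png')[180:380,380:580]; b=cv2.imread('pics/top_15.png')[200:320,140:260]
cv2.imwrite('pics/c15.png',cv2.hconcat([cv2.resize(a,(400,400)),cv2.resize(b,(400,400))]))
E
```

```text
25.35 [0.5139 0.2636 0.2365] kin tip [514.3 263.6 114.9] [-0.7 -0.1 -1.7]
scene 515 0.0006 off [ 1.8 -2.5] tilt [ 0.03 -0.06] tip bore [511.2 263.9 114.9] d in bore [-0.004  0.     1.   ]
both 563 0.0007 off [ 2.2 -2.3] tilt [-0.33 -0.19] tip bore [511.2 264.3 114.9] d in bore [-0.003 -0.006  1.   ]
```

View pics/c15.png

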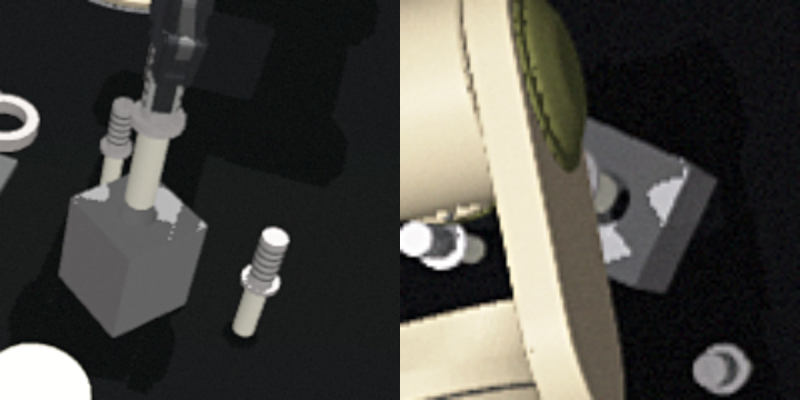

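Call:
{"method": "play_rows", "body": {
  "commands": [
    {"grip": 1, "x": 0.0005, "y": -0.001, "z": 0.008, "rx": 0, "ry": 0, "rz": 0},
    {"grip": 1, "x": 0, "y": 0, "z": 0.012, "rx": 0, "ry": 0, "rz": 0},
    {"grip": 1, "x": 0, "y": 0, "z": 0.015, "rx": 0, "ry": 0, "rz": 0},
    {"grip": 1, "x": 0, "y": 0, "z": 0, "rx": 0, "ry": 0, "rz": 0}
  ]
}}

```text
time_s: 25.85
position: [0.512, 0.2634, 0.199]
tool_rot: [[-0.5, 0.866, -0.002], [0.866, 0.5, -0.001], [-0.001, -0.002, -1.0]]
ft_force: [-0.1, 0.1, -1.4]
grip_width: 0.0265
```

Call:
{"method": "play_rows", "body": {
  "commands": [
    {"grip": 1, "x": 0, "y": 0, "z": 0.02, "rx": 0, "ry": 0, "rz": 0},
    {"grip": 1, "x": 0, "y": 0, "z": 0.02, "rx": 0, "ry": 0, "rz": 0},
    {"grip": 1, "x": 0, "y": 0, "z": 0.014, "rx": 0, "ry": 0, "rz": 0},
    {"grip": 1, "x": 0, "y": 0, "z": 0, "rx": 0, "ry": 0, "rz": 0}
  ]
}}

```text
time_s: 26.35
position: [0.5125, 0.2634, 0.1461]
tool_rot: [[-0.5, 0.866, 0.0], [0.866, 0.5, -0.001], [-0.001, -0.0, -1.0]]
ft_force: [0.5, 0.3, -2.1]
grip_width: 0.0261
```

Free in the hole; lower the last ~9.5 mm gently.

Call:
{"method": "play_rows", "body": {
  "commands": [
    {"grip": 1, "x": 0, "y": 0, "z": 0.005, "rx": 0, "ry": 0, "rz": 0},
    {"grip": 1, "x": 0, "y": 0, "z": 0.003, "rx": 0, "ry": 0, "rz": 0},
    {"grip": 1, "x": 0, "y": 0, "z": 0.001, "rx": 0, "ry": 0, "rz": 0},
    {"grip": 1, "x": 0, "y": 0, "z": 0, "rx": 0, "ry": 0, "rz": 0},
    {"grip": 1, "x": 0, "y": 0, "z": 0, "rx": 0, "ry": 0, "rz": 0}
  ]
}}

```text
time_s: 26.98
position: [0.5128, 0.2635, 0.1379]
tool_rot: [[-0.5, 0.866, 0.002], [0.866, 0.5, -0.001], [-0.001, 0.002, -1.0]]
ft_force: [0.3, -0.6, -3.1]
grip_width: 0.0262
```

```bash
python3 - <<'E'
from h import *
im=grab('scene','s16.png'); P=cloud(im)
cv2.imwrite('pics/c16.png',cv2.resize(im['color'][180:380,380:580],(600,600)))
E
```

```text
(no output)
```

View pics/c16.png

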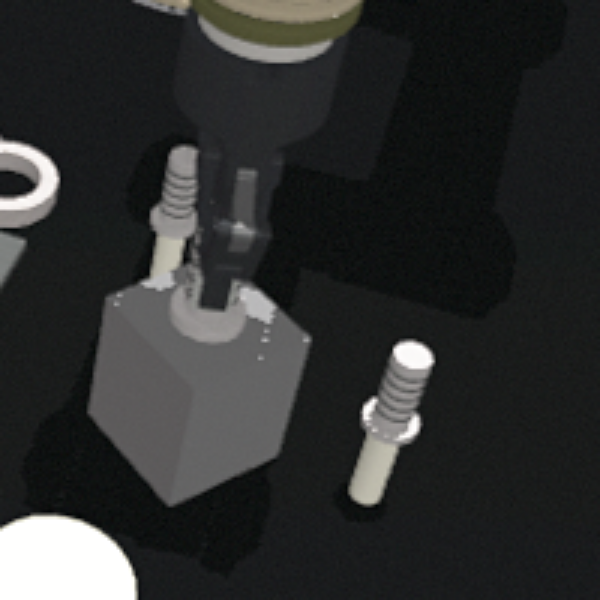

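Call:
{"method": "play_rows", "body": {
  "commands": [
    {"grip": 1, "x": 0, "y": 0, "z": 0.001, "rx": 0, "ry": 0, "rz": 0},
    {"grip": 1, "x": 0, "y": 0, "z": 0.001, "rx": 0, "ry": 0, "rz": 0},
    {"grip": 1, "x": 0, "y": 0, "z": 0.0, "rx": 0, "ry": 0, "rz": 0}
  ]
}}

```text
time_s: 27.4
position: [0.5128, 0.2635, 0.1367]
tool_rot: [[-0.5, 0.866, 0.003], [0.866, 0.5, -0.0], [-0.002, 0.002, -1.0]]
ft_force: [-2.1, -0.9, 5.7]
grip_width: 0.0265
```

Call:
{"method": "play_rows", "body": {
  "commands": [
    {"grip": -1, "x": 0, "y": 0, "z": 0, "rx": 0, "ry": 0, "rz": 0},
    {"grip": -1, "x": 0, "y": 0, "z": 0, "rx": 0, "ry": 0, "rz": 0},
    {"grip": -1, "x": 0, "y": 0, "z": 0, "rx": 0, "ry": 0, "rz": 0},
    {"grip": -1, "x": 0, "y": 0, "z": 0, "rx": 0, "ry": 0, "rz": 0},
    {"grip": -1, "x": 0, "y": 0, "z": 0, "rx": 0, "ry": 0, "rz": 0}
  ]
}}

```text
time_s: 28.02
position: [0.5127, 0.2635, 0.1357]
tool_rot: [[-0.5, 0.866, 0.002], [0.866, 0.5, -0.001], [-0.001, 0.001, -1.0]]
ft_force: [1.2, 0.4, 0.4]
grip_width: 0.0853
```

Call:
{"method": "play_rows", "body": {
  "commands": [
    {"grip": -1, "x": 0, "y": 0, "z": -0.01, "rx": 0, "ry": 0, "rz": 0},
    {"grip": -1, "x": 0, "y": 0, "z": -0.03, "rx": 0, "ry": 0, "rz": 0},
    {"grip": -1, "x": 0, "y": 0, "z": -0.04, "rx": 0, "ry": 0, "rz": 0},
    {"grip": -1, "x": 0, "y": 0, "z": -0.05, "rx": 0, "ry": 0, "rz": 0},
    {"grip": -1, "x": 0, "y": 0, "z": -0.05, "rx": 0, "ry": 0, "rz": 0},
    {"grip": -1, "x": -0.05, "y": 0, "z": 0, "rx": 0, "ry": 0, "rz": 0},
    {"grip": -1, "x": -0.05, "y": 0, "z": 0, "rx": 0, "ry": 0, "rz": 0},
    {"grip": -1, "x": 0, "y": 0, "z": 0, "rx": 0, "ry": 0, "rz": 0},
    {"grip": -1, "x": 0, "y": 0, "z": 0, "rx": 0, "ry": 0, "rz": 0}
  ]
}}

```text
time_s: 29.15
position: [0.5622, 0.1773, 0.3163]
tool_rot: [[-0.5, 0.866, 0.002], [0.866, 0.5, -0.0], [-0.001, 0.002, -1.0]]
ft_force: [-0.7, 0.9, 0.5]
grip_width: 0.0851
```

```bash
python3 - <<'E'
from drift import *
s0=env.observe(); print(s0['time_s'],s0['ft_force'])
Q=[cloud(grab(n,n+'_f.png')) for n in ('scene','top')]
cup(Q);cup(Q[:1])
for q in Q:
    P=q[np.isfinite(q[...,2])]; P=P[np.hypot(*(P[:,:2]-[.509,.264]).T)<.035]
    out=[]
    for z0,z1 in [(.115,.14),(.14,.17)]:
        b=P[(P[:,2]>z0)&(P[:,2]<z1)]
        if len(b)>20:
            so=least_squares(lambda v:np.hypot(*(b[:,:2]-v).T)-.014,[.509,.264],loss='soft_l1',f_scale=.001); out.append((len(b),so.x.round(4)))
    print(out,'top z',np.percentile(P[:,2],[99,100]).round(4))
E
```

```text
29.15 [-0.72697758  0.89643253  0.52374064]
cup pts 1470 mid 7.1 low 7.0 high 7.2 near 7.1 far 7.1 lean 0.16
cup pts 626 mid 7.37 low 7.3 high 7.4 near 7.3 far 7.4 lean 0.09
[(192, array([0.5098, 0.264 ])), (259, array([0.5099, 0.264 ]))] top z [0.5325 0.5482]
[(26, array([0.5094, 0.2647])), (45, array([0.5093, 0.2648]))] top z [0.6003 0.6017]
```

View pics/scene_f.png

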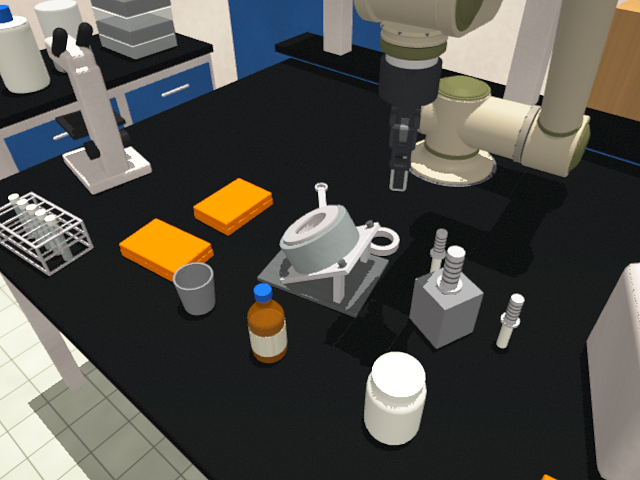

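The picture shows the drift upright in its stand (about 455,270), the flange flush on the housing (about 318,222), and the other things where they were.

```bash
python3 -c "
from rig import order; print(order.close_job())"
```

```text
the job is handed in; nothing more can be done
None
```

I tapped the bearing cup home with the drift, hung the drift back in its stand, and handed the job in at about 29 s. No verdict came back.

- **Pressing:** I worked round the far, near, low and high rim points. The largest lean in any camera check was about 2.7 degrees. A press at each of the four points then stopped firm, between about 10 and 21 N at the wrist, all at nearly the same height.
- **Cup:** In the last pictures all four rim points read 7.0–7.4 mm over the face and the lean was 0.1–0.2 degrees. The seated height is 8 mm, so my bore estimate looks 0.6–1 mm off. The even readings and firm stops still say the cup is seated.
- **Drift:** It stands upright within about 1 mm of the hole's centre. I did not get a reading of its height: the arm was in view above it and spoilt that check. Its collar looks flush on the stand's top in the picture, and I felt it touch down before letting go.
- **Disagreement:** The cameras put the drift's tip 3–4 mm sideways from where the arm's own position put it, so I corrected for that throughout.
- **Bystanders:** In the picture the other things look where they were at the start. I did not measure them.

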